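# Load the book carriage, park its lock pin and close the press

## Task

Stand every board book upright in a pocket of its own in the carriage, fully down, while the lock pin still holds the carriage at the loading end. Then draw the pin straight up out of its bore and park it in the notch of the bracket beside it, hanging upright by its flange with the shank well inside the notch, and after that push the carriage smoothly, without slamming it, all the way home to its stop at the press. Last, throw the clamp lever on the press head fully over, away from the robot. Do not knock the glue jar over.

Things in the scene. Friction and masses are not known exactly. Their poses are not given: they have to be found in the camera images.
- pin_knob (a point): Steel drop pin that locks the carriage; the point is on its axis at the middle of its knurled knob; z along the pin, up. Shank 12 mm diameter, 44 mm long; flange 30 mm diameter, 4 mm thick; knob 24 mm diameter, 34 mm high. Flange underside 21 mm below the point, shank tip 65 mm below it, knob top 17 mm above it. About 0.12 kg, loose in its bore.
- bore (a point): Centre of the mouth of the 16 mm bore that the pin stands in at the start, on top of a 50 x 50 mm block on the carriage, 47 mm above the table. The shank goes down through the carriage's block into the fixed bed. The point is fixed to the bed. Axes as notch.
- notch (a point): Parking place: on the upper face (66 mm above the table) of a fixed 8 mm steel plate, 52 mm wide along y, 80 mm from the bore. Its notch, 16 mm wide, has its mouth 32 mm from this point towards -x (the robot) and its closed end 8 mm beyond it. The parked pin's axis belongs here, flange on the plate. Axes: x away from the robot, y along the bed to the press head, z up. Bed 100 mm wide, 18 mm high.
- carriage (a joint): Travel of the aluminium carriage along the bed, m: 0 = loading end (pinned), 0.120 = home against its stop at the press head. It moves along the bed's +y axis, needs about 3 N, and stays where it is left.
- handle (a point): Black upright post on the carriage, 18 mm diameter, from 27 to 87 mm above the table; this point is on its axis 67 mm above the table (20 mm below its top). It moves with the carriage. It stands 37 mm from the bore, between the bore and slot5, in the middle of the carriage's width.
- slot1 (a point): Centre of the floor of carriage pocket 1 of 5 (1 nearest the press head, 5 nearest the handle), 27 mm above the table. All alike, in a row along the bed, 63 mm apart: 45 (x) by 57 mm (y) inside, walls 6 mm thick, 14 mm high. Axes as notch. The press head (120 mm wide, 155 mm high, lever on top) begins 84 mm beyond this pocket at loading.
- slot2 (a point): Centre of the floor of carriage pocket 2 of 5 (1 nearest the press head, 5 nearest the handle), 27 mm above the table. All alike, in a row along the bed, 63 mm apart: 45 (x) by 57 mm (y) inside, walls 6 mm thick, 14 mm high. Axes as notch.
- slot3 (a point): Centre of the floor of carriage pocket 3 of 5 (1 nearest the press head, 5 nearest the handle), 27 mm above the table. All alike, in a row along the bed, 63 mm apart: 45 (x) by 57 mm (y) inside, walls 6 mm thick, 14 mm high. Axes as notch.
- slot4 (a point): Centre of the floor of carriage pocket 4 of 5 (1 nearest the press head, 5 nearest the handle), 27 mm above the table. All alike, in a row along the bed, 63 mm apart: 45 (x) by 57 mm (y) inside, walls 6 mm thick, 14 mm high. Axes as notch.
- slot5 (a point): Centre of the floor of carriage pocket 5 of 5 (1 nearest the press head, 5 nearest the handle), 27 mm above the table. All alike, in a row along the bed, 63 mm apart: 45 (x) by 57 mm (y) inside, walls 6 mm thick, 14 mm high. Axes as notch.
- book1_mid (a point): Chunky board book 1, a rigid block standing on the table (all alike, green covers, white page edges): 40 mm thick (its x), 52 mm wide (its y), 54 mm high (its z, up), glossy. The point is its centre, 27 mm above its underside. About 0.09 kg. May be absent. Any book fits any pocket, either way round, wide side along the row.
- book2_mid (a point): Chunky board book 2, a rigid block standing on the table (all alike, green covers, white page edges): 40 mm thick (its x), 52 mm wide (its y), 54 mm high (its z, up), glossy. The point is its centre, 27 mm above its underside. About 0.09 kg. May be absent. Any book fits any pocket, either way round, wide side along the row.
- book3_mid (a point): Chunky board book 3, a rigid block standing on the table (all alike, green covers, white page edges): 40 mm thick (its x), 52 mm wide (its y), 54 mm high (its z, up), glossy. The point is its centre, 27 mm above its underside. About 0.09 kg. May be absent. Any book fits any pocket, either way round, wide side along the row.
- book4_mid (a point): Chunky board book 4, a rigid block standing on the table (all alike, green covers, white page edges): 40 mm thick (its x), 52 mm wide (its y), 54 mm high (its z, up), glossy. The point is its centre, 27 mm above its underside. About 0.09 kg. May be absent. Any book fits any pocket, either way round, wide side along the row.
- book5_mid (a point): Chunky board book 5, a rigid block standing on the table (all alike, green covers, white page edges): 40 mm thick (its x), 52 mm wide (its y), 54 mm high (its z, up), glossy. The point is its centre, 27 mm above its underside. About 0.09 kg. May be absent. Any book fits any pocket, either way round, wide side along the row.
- glue_jar: Closed white glue jar, a bystander off to the right: 64 mm diameter, 85 mm high, origin at the centre of its underside. Unlisted bystanders: stacks of card up to 120 mm high round the table's edges, a brush, a creasing tool and a cup beyond the bed.
- tape_roll: Roll of paper tape lying flat among the books, a bystander: 64 mm diameter, 22 mm high, origin at the centre of its underside.
- lever (a joint): Clamp lever on top of the press head, rad: 0 = leaning towards the robot (-x of notch's axes), 1.0 = thrown fully over, away from the robot. It swings in the bed's x-z plane about a pivot 177 mm above the table, needs under 1.5 N at its ball and stays where it is left.
- lever_tip (a point): Centre of the black ball (26 mm diameter) at the lever's end, 80 mm from the pivot; at the start 247 mm above the table, 38 mm on the robot's side of the pivot. Thrown over, it ends 77 mm further along +x at the same height.
There are look-alikes about, which are no part of the job. What is shaped like the part that bears book1_mid but orange or pink is not meant.

How it is judged:
By the outcome, as a careful person would: the job done as asked, in the order asked, and still so for the second after the job is handed in, with the robot touching nothing.
Of book1, book2, book3, book4, book5 only 3 to 5 are there at a start; the rules pass over those that are not, and their reading is None.
At some moment in a run one of book1, book2, book3, book4, book5 may be knocked a few centimetres aside while the robot is not near it.
It also fails if it takes over 210 s, if anything falls off the work surface, if the arm or the gripper's body presses on something with over 40 N, if the wrist force passes 120 N, or if a joint passes its speed limit or range.

## Robot

A 6-joint arm with a two-finger parallel gripper is mounted at the origin on the work surface. World frame = base frame: x ahead of the robot, y to its left, z up, the work surface at z = 0. Lengths are in mm, angles in rad, forces in N, time in s.
With the tool pointing down it reaches from about 350 to 725 mm from the base axis. Payload 6 kg.
Tool frame: the origin (TCP) lies midway between the tips of the shut fingers; the grasp point (between the pads) lies behind it (grip_depth is the z of the grasp point in the tool frame, in mm); z points along the fingers, y is the direction in which the jaws open and shut (so a half turn about z gives the same grasp; the last joint's range is limited). The gripper opens to 85 mm and grips with 20 to 120 N. Pads are 22 mm wide; open, the fingers measure 114 mm over their backs; the gripper's body (76 mm by 85 mm) begins 54 mm behind the grasp point. The pads swing forward as they close: fully open they stand 13 mm farther back than shut.
Start: joints at [1.552, 0.04, 0.085, 0, -1.615, -0.334], TCP at [207.289, 563.032, 231.261] pointing down, gripper open.
Joint ranges: [-2.56, 2.56], [-1.29, 2.01], [-1.08, 1.49], [-3.29, 1.98], [-2.81, -0.18], [-2.99, 2.99]. Speed limits (rad/s): [2.57, 2.57, 3.01, 3.14, 3.14, 3.14].

## Interface

Orientations are given as [roll, pitch, yaw] about the fixed x, y, z axes, in that order (R = Rz(yaw) Ry(pitch) Rx(roll)).
In Python, from rig import get_obs, capture, camera_params, sign_off, grip_depth gives the robot as it stands.
- The arm moves only by the tool jog_arm, never from a script. Its argument "targets" is a list of rows, each a list of 7 numbers: the finger opening in m, from 0 to 0.0854, then the shift along the tool's x, y, z in m, then the turn, a rotation vector about the tool's x, y, z in degrees. In form: [[fingers, tx, ty, tz, rx, ry, rz], ...]. A call has 1 to 20 rows; each row shifts and turns the commanded pose from where the row before left it, along the tool's axes as they then stand; what a row does not reach is not made up. A row lasts 1/8 s, in which the tool goes at most 62.5 mm and 10.7 degrees, less where a joint would pass 70% of its speed; a pose out of reach is approached as far as the arm can. A call with a gripper value outside its range is refused whole. The fingers move at their own pace and stop on an object; "grip_force" is the grip in N (left out, the last holds). Time passes only in rows, so rows that do not move let the fingers close. It gives the time, the measured TCP pose, the force and the opening at its end, in the units of the state.
- get_obs(): the state, without advancing time (a new reading comes with each control period).
- capture(name): name is "scene" or "top" or "wrist"; returns (picture, depth): 384x512x3 uint8, red, green, blue; 384x512 float32, mm along the optical axis (not along the pixel's ray), 0 where there is no reading.
- camera_params(name): a dict with "mtx" (3x3 intrinsics, pixels), "rvec" (rotation vector, rad) and "tvec" (3), from world to camera coordinates, as OpenCV has them. Camera axes: x right, y down, z forward; pixel columns grow to the right and rows downward; lengths in mm; the calibration is good to about 2 mm. A picture is of the moment at which its call begins: read the wrist's pose just before it. camera_params takes no time and is no camera call; for the wrist camera it gives the pose at the moment of the call.
- sign_off(): hands the job in, once; it reports no verdict.
The state is a dict: "time_s": time; "joint_pos": joint angles; "qvel": joint speeds; "joint_efforts": joint torques, N m; "ee_pos": TCP position; "tcp_rot": TCP orientation; "ft_force": force on the tool from outside, world axes, zero at the start; "ft_torque": the same for the moment, N m; "grip_width": finger opening in mm.
Only numpy, scipy, OpenCV 4.12 (cv2) and the standard library are available. Lean on these libraries where they do the work, as an engineer would, in place of code of your own. Each camera call takes 0.05 s, during which the arm holds its last target.

## Working session

There is one attempt and no reset: what is moved stays moved. The work goes in short steps, Python scripts to look and compute and a tool call to move; the robot and the scene stay as the last step left them, time stands still between calls to the robot, and variables do not carry over. Pictures are saved under pics/ and viewed, and the job is handed in when it is done.

Besides the shell and the picture viewer there is one more tool, called after ">>>" as name(argument=value, ...) on one line, values as JSON. jog_arm: Moves the arm, as the interface text tells. Its arguments: {"type":"object","properties":{"targets":{"type":"array"},"grip_force":{"type":"number"}},"required":["targets"]}

```bash
mkdir -p pics; ls
python3 - <<'E'
from rig import *
import cv2
print(get_obs(), grip_depth)
for n in ["scene","top","wrist"]:
    p,d=capture(n); cv2.imwrite(f"pics/{n}0.png",p[:,:,::-1]); c=camera_params(n); print(n,c)
E
```

```text
pics
{'time_s': 0.0, 'joint_pos': array([ 1.55170532e+00,  4.07786550e-02,  8.37839820e-02, -4.57900051e-04,
       -1.61551233e+00, -3.33686826e-01]), 'qvel': array([-0.0009935 , -0.00135475,  0.00132219, -0.00092681,  0.00031701,
        0.00041204]), 'joint_efforts': array([-1.94274529e-03, -3.68200278e+01,  3.47409403e+01,  6.93258718e+00,
       -5.46630094e-03, -6.04742070e-07]), 'ee_pos': array([207.12193444, 562.75227708, 230.28402762]), 'tcp_rot': array([ 3.13982651e+00, -1.28050136e-04, -3.52757638e-01]), 'ft_force': array([-0.0510782 ,  0.38080959,  0.06411001]), 'ft_torque': array([0.02879496, 0.01803177, 0.03418392]), 'grip_width': 85.5091659707785} -18.700000000000003
scene {'mtx': array([[356.13199706,   0.        , 254.99373886],
       [  0.        , 356.13199706, 183.11575184],
       [  0.        ,   0.        ,   1.        ]]), 'rvec': array([ 1.70786031,  2.21359664, -0.56507198]), 'tvec': array([ 171.14447881, -358.65590632, 1227.39642096])}
top {'mtx': array([[391.78931698,   0.        , 254.56379705],
       [  0.        , 391.78931698, 192.15777723],
       [  0.        ,   0.        ,   1.        ]]), 'rvec': array([ 2.18635915, -2.18548333,  0.11062956]), 'tvec': array([ -28.68502696,  517.39261815, 1139.58197055])}
wrist {'mtx': array([[314.34179383,   0.        , 260.48071753],
       [  0.        , 314.34179383, 194.18529653],
       [  0.        ,   0.        ,   1.        ]]), 'rvec': array([-1.67713182,  2.40495372,  0.38527724]), 'tvec': array([599.43086517, -40.86803557, 382.87851867])}
```

View pics/scene0.png

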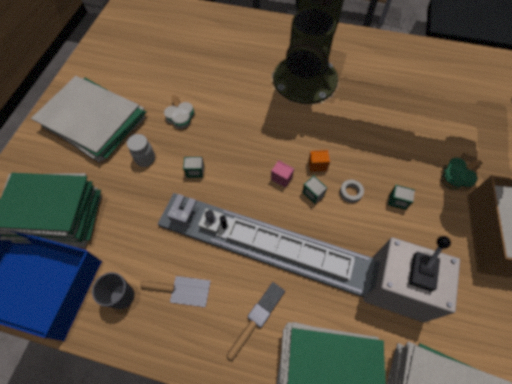

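View pics/top0.png

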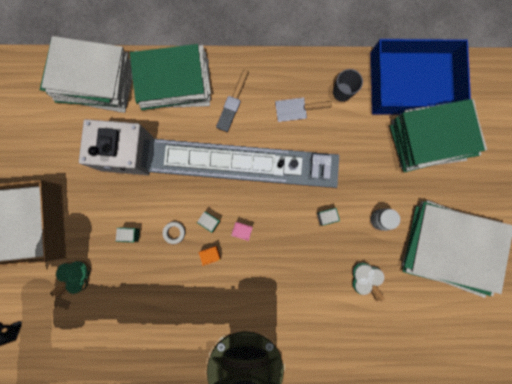

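View pics/wrist0.png

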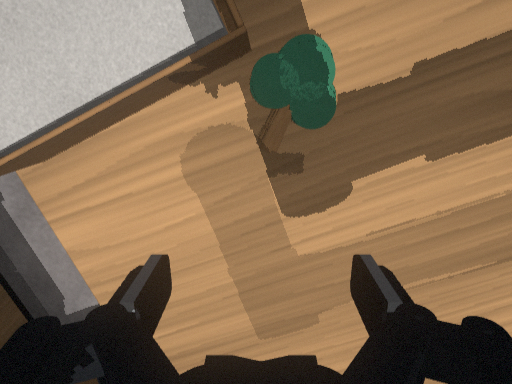

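```bash
cat > h.py <<'E'
import numpy as np, cv2
from rig import *
def cam(n):
    c=camera_params(n); R,_=cv2.Rodrigues(np.array(c["rvec"])); return np.array(c["mtx"]),R,np.array(c["tvec"]).ravel()
def proj(c,P):
    K,R,t=c; q=(R@np.atleast_2d(P).T).T+t; q=q@K.T; return q[:,:2]/q[:,2:]
def ray(c,uv,z):
    K,R,t=c; uv=np.atleast_2d(uv).astype(float); C=-R.T@t
    d=(R.T@np.linalg.inv(K)@np.c_[uv,np.ones(len(uv))].T).T
    return C+d*((z-C[2])/d[:,2])[:,None]
def cloud(c,d):
    K,R,t=c; v,u=np.mgrid[:d.shape[0],:d.shape[1]]
    p=np.stack([(u-K[0,2])/K[0,0]*d,(v-K[1,2])/K[1,1]*d,d],-1)
    w=(p-t)@R; w[d<=0]=np.nan; return w
def save(n,p,box=None,s=1):
    if box: p=p[box[1]:box[3],box[0]:box[2]]
    cv2.imwrite("pics/"+n+".png",cv2.resize(np.ascontiguousarray(p[:,:,::-1]),None,fx=s,fy=s,interpolation=cv2.INTER_CUBIC))
E
python3 - <<'E'
from h import *
p,d=capture("top"); c=cam("top"); w=cloud(c,d); np.savez("top0.npz",p=p,w=w)
save("topzoomA",p,(70,110,350,270),2.8)
z=w[:,:,2]
m=((z>40)&(z<70)).astype(np.uint8)
n,l,st,ce=cv2.connectedComponentsWithStats(m)
for i in range(1,n):
    if st[i,4]>40:
        q=w[l==i]; col=p[l==i].mean(0)
        r=cv2.minAreaRect(q[:,:2].astype(np.float32))
        print(ce[i].round(),st[i,4],np.nanmean(q,0).round(1),np.median(z[l==i]).round(1),col.round(),[np.round(x,1) for x in r])
print(np.nanmedian(z[300:330,300:330]))
E
```

```text
[439.  59.] 667 [ 916.3 -579.2   55.3] 55.3 [ 6. 20. 53.] [array([ 926.3, -564. ]), array([294.4, 139.2]), np.float64(55.3)]
[382.  87.] 320 [ 827.4 -405.    55.8] 56.6 [ 9. 21. 50.] [array([ 837.5, -401.2]), array([223.5,  93.6]), np.float64(28.1)]
[181.  85.] 1043 [829.5 186.   61.9] 64.5 [105. 123. 111.] [array([855. , 222.8]), array([165.1, 220.8]), np.float64(9.2)]
[151.  62.] 244 [893.8 274.2  68.5] 68.7 [45. 97. 71.] [array([901.3, 277.4]), array([115.3,  71. ]), np.float64(78.8)]
[101.  91.] 329 [811.2 422.3  53.1] 54.0 [90. 90. 87.] [array([809.9, 426. ]), array([130.5, 260.5]), np.float64(33.4)]
[141.  76.] 75 [852.  303.6  68.7] 69.1 [45. 98. 71.] [array([853.6, 300.7]), array([45.9, 43.1]), np.float64(1.9)]
[189.  76.] 55 [853.9 162.6  68.4] 68.8 [45. 98. 72.] [array([851.3, 162.5]), array([43.4, 37.3]), np.float64(74.2)]
[155.  82.] 81 [833.9 262.3  68.5] 68.6 [45. 97. 71.] [array([837.9, 264.9]), array([49.9, 55.4]), np.float64(22.6)]
[350.  80.] 129 [ 848.6 -312.    55.7] 56.3 [38. 39. 42.] [array([ 843.4, -308.4]), array([63.3, 35. ]), np.float64(56.0)]
[340.  94.] 66
[... 1140 characters left out ...]
59. 150.] [array([ 444.2, -242.7]), array([39.9, 52.4]), np.float64(15.3)]
[379. 220.] 120 [ 435.5 -386.1   54.6] 56.0 [84. 84. 82.] [array([ 436.4, -393.4]), array([37.4, 60.8]), np.float64(88.3)]
[208. 222.] 258 [429.  106.3  52.5] 52.4 [157. 160. 150.] [array([429.2, 106.4]), array([50.7, 40. ]), np.float64(56.6)]
[242. 231.] 253 [402.2   9.4  52.6] 52.7 [199. 120. 148.] [array([402.3,   9.3]), array([50.7, 40.4]), np.float64(71.8)]
[125. 235.] 278 [392.4 339.6  52.3] 52.4 [149. 153. 143.] [array([392.1, 340.9]), array([52.9, 39.7]), np.float64(89.2)]
[209. 256.] 268 [332.7 102.1  52.4] 52.5 [197. 108.  37.] [array([332.6, 102.8]), array([39.9, 52.2]), np.float64(18.2)]
-0.574500511564215
```

View pics/topzoomA.png

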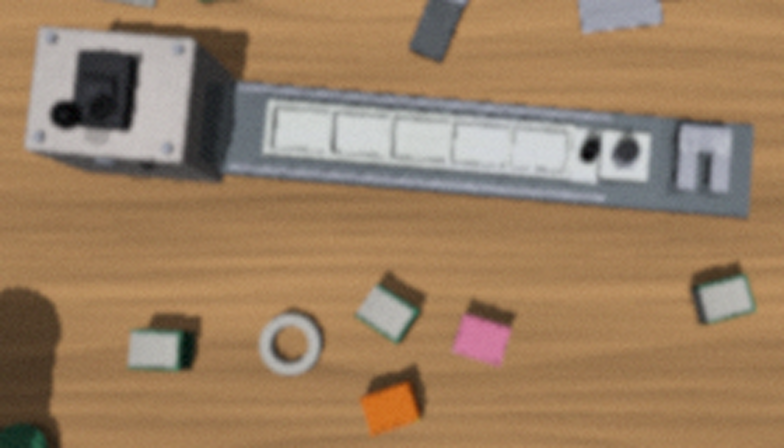

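Run:
```python
from h import *
D=np.load("top0.npz"); w=D["w"]; p=D["p"]; c=cam("top")
z=w[:,:,2]
# bed edges: z 12..24 region, and carriage rim by brightness
reg=np.zeros(z.shape,bool); reg[135:195,140:345]=1
b=reg&(z>10)&(z<75)
r=cv2.minAreaRect(w[b][:,:2].astype(np.float32)); print("bed",r)
g=p.mean(2)
m=(reg&(g>150)&(z>20)&(z<44)).astype(np.uint8)
q=w[m>0]; r=cv2.minAreaRect(q[:,:2].astype(np.float32)); print("car",r)
big=cv2.resize(np.ascontiguousarray(p[135:195,140:345,::-1]),None,fx=3.9,fy=3.9,interpolation=cv2.INTER_CUBIC); cv2.imwrite("pics/bed.png",big)
# head
for lo,hi in((140,165),(165,185),(190,225),(228,265)):
    mm=(z>lo)&(z<hi); mm[:100]=0; mm[200:]=0; mm[:,200:]=0; mm[:,:60]=0
    q=w[mm]; print(lo,len(q), q.mean(0) if len(q) else '', cv2.minAreaRect(q[:,:2].astype(np.float32)) if len(q)>3 else '')
q=p[120:170,80:130]
mm=(z>60)&(z<68.5)&reg; print(w[mm].mean(0))
mm=(z>72)&(z<110)&reg;mm[:,:200]=0
n,l,st,ce=cv2.connectedComponentsWithStats(mm.astype(np.uint8))
for i in range(1,n): print(ce[i],st[i,4],np.mean(w[l==i],0),np.max(z[l==i]))
```

```text
bed ((608.0479736328125, 15.178497314453125), (590.5969848632812, 118.92131805419922), 85.74522399902344)
car ((609.7469482421875, 50.25556945800781), (439.4725036621094, 89.69672393798828), 85.12060546875)
140 1971 [632.31416503 351.88275974 154.31911259] ((634.7107543945312, 358.6379699707031), (151.75015258789062, 121.07829284667969), 85.6170425415039)
165 439 [634.71200438 352.71528792 178.41319903] ((635.0674438476562, 358.7194519042969), (52.95729064941406, 70.85810089111328), 85.46844482421875)
190 52 [625.79376699 358.0723618  202.13215397] ((626.638671875, 363.7560119628906), (25.694961547851562, 33.14004135131836), 69.33097076416016)
228 100 [595.81655395 358.89496432 254.48911749] ((596.272705078125, 360.7914733886719), (23.40331268310547, 23.30746078491211), 40.918731689453125)
[ 592.59968806 -203.38629686   65.15074393]
[280.88235294 162.64705882] 34 [ 595.70475114 -101.77309385   85.74463099] 90.18773755313592
[293.734375 163.875   ] 64 [ 592.67182747 -138.37693968   83.32728405] 89.31779899314955
[314. 174.] 1 [ 565.10550035 -197.05928122   74.25026373] 74.25026373203005
```

View pics/bed.png

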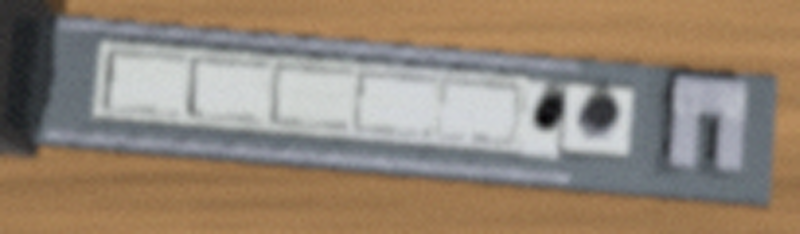

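```bash
cat >> h.py <<'E'
from scipy.spatial.transform import Rotation as Ro
def go(xyz,yaw):
    o=get_obs(); R0=Ro.from_euler("xyz",o["tcp_rot"]); R1=Ro.from_euler("xyz",[np.pi,0,np.radians(yaw)])
    rv=np.degrees((R0.inv()*R1).as_rotvec()); d=np.array(xyz)-o["ee_pos"]
    print("t",round(o["time_s"],2),"ee",o["ee_pos"].round(1),"rpy",np.degrees(o["tcp_rot"]).round(2),"w",round(o["grip_width"],1),"F",o["ft_force"].round(1))
    print("rotvec",rv.round(2),"shift before rot",R0.inv().apply(d).round(1),"after",R1.inv().apply(d).round(1))
E
python3 - <<'E'
from h import *
o=get_obs(); R0=Ro.from_euler("xyz",o["tcp_rot"]).as_matrix()
K,R,t=cam("wrist"); C=-R.T@t
print("cam in tool",R0.T@(C-o["ee_pos"]),"axes\n",(R0.T@R.T).round(3))
go([392,340,200],-91)
E
```

```text
cam in tool [  81.3407869    -0.47964982 -144.29251496] axes
 [[ 0.    -0.949 -0.314]
 [ 1.    -0.     0.001]
 [-0.001 -0.314  0.949]]
t 0.2 ee [207.2 562.9 230.6] rpy [ 1.7993e+02 -1.0000e-02 -2.0210e+01] w 85.1 F [-0.  0. -0.]
rotvec [ 5.000e-02 -5.000e-02  7.079e+01] shift before rot [250.4 145.3  30.8] after [ 219.6 -188.7   30.6]
```

>>> jog_arm(targets=[[0.085,0,0,0,0,0,10.1],[0.085,0,0,0,0,0,10.1],[0.085,0,0,0,0,0,10.1],[0.085,0,0,0,0,0,10.1],[0.085,0,0,0,0,0,10.1],[0.085,0,0,0,0,0,10.1],[0.085,0,0,0,0,0,10.2],[0.085,0.027,-0.023,0.003,0,0,0],[0.085,0.041,-0.036,0.006,0,0,0],[0.085,0.041,-0.036,0.006,0,0,0],[0.085,0.041,-0.036,0.006,0,0,0],[0.085,0.041,-0.036,0.006,0,0,0],[0.085,0.028,-0.022,0.003,0,0,0],[0.085,0,0,0,0,0,0]], grip_force=40)

```text
time_s: 1.95
ee_pos: [393.5, 338.9, 201.1]
tcp_rot: [3.141, -0.0, -1.592]
ft_force: [0.2, -0.2, -0.4]
grip_width: 85.2
```

Run:
```python
from h import *
c=cam("wrist"); p,d=capture("wrist"); save("w1",p)
w=cloud(c,d); z=w[:,:,2]; g=p.mean(2)
m=((z>46)&(z<60)).astype(np.uint8); m[300:]=0
n,l,st,ce=cv2.connectedComponentsWithStats(m)
for i in range(1,n):
    if st[i,4]>300:
        q=w[l==i]; print(ce[i].round(),st[i,4],np.median(q,0).round(1),p[l==i].mean(0).round(),cv2.minAreaRect(q[:,:2].astype(np.float32)))
go([392,340,200],-91)
```

```text
[ 75. 197.] 1220 [576.2 352.6  53.3] [96. 90. 88.] ((576.8614501953125, 362.59210205078125), (149.09783935546875, 11.144728660583496), 88.66848754882812)
[261. 180.] 2217 [394.  339.7  54.8] [80. 81. 75.] ((393.927490234375, 341.81988525390625), (52.520381927490234, 39.9935302734375), 87.20198059082031)
t 2.0 ee [392.9 339.9 201.1] rpy [ 1.7999e+02 -1.0000e-02 -9.1130e+01] w 84.9 F [-0.5  0.1  0.7]
rotvec [ 0.01 -0.01 -0.13] shift before rot [-0.1  0.9  1.1] after [-0.1  0.9  1.1]
```

View pics/w1.png

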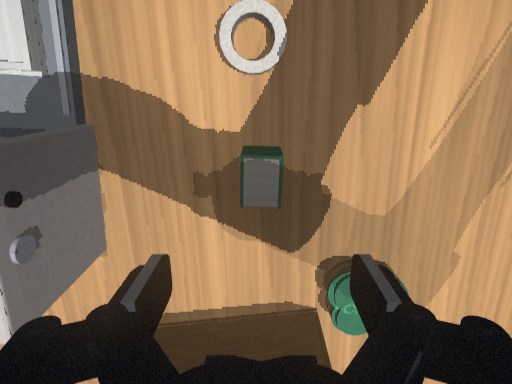

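>>> jog_arm(targets=[[0.085,-0.0014,-0.0006,0.03,0,0,1],[0.085,0,0,0.05,0,0,0],[0.085,0,0,0.05,0,0,0],[0.085,0,0,0.035,0,0,0],[0.085,0,0,0.016,0,0,0],[0.085,0,0,0,0,0,0],[0.03,0,0,0,0,0,0],[0.03,0,0,0,0,0,0],[0.03,0,0,0,0,0,0],[0.03,0,0,0,0,0,0],[0.03,0,0,0,0,0,0],[0.03,0,0,0,0,0,0]], grip_force=40)

```text
time_s: 3.5
ee_pos: [393.6, 342.8, 21.7]
tcp_rot: [-3.14, 0.002, -1.606]
ft_force: [-1.1, -0.1, 6.0]
grip_width: 39.5
```

>>> jog_arm(targets=[[0.03,0,0,-0.02,0,0,0],[0.03,0,0,-0.05,0,0,0],[0.03,0,0,-0.05,0,0,0],[0.03,0,0,-0.02,0,0,0],[0.03,0,0,0,0,0,0]])

```text
time_s: 4.12
ee_pos: [393.2, 342.6, 161.1]
tcp_rot: [-3.141, 0.002, -1.606]
ft_force: [-0.5, -0.1, -1.1]
grip_width: 39.3
```

Run:
```python
from h import *
c=cam("wrist"); p,d=capture("wrist"); save("w2",p)
go([614,135,165],-94.4)
```

```text
t 4.17 ee [392.6 342.  159.2] rpy [ 1.7993e+02 -3.0000e-02 -9.2020e+01] w 39.5 F [ 0.1 -0.4 -1.5]
rotvec [ 0.07 -0.03  2.38] shift before rot [ 199.1 -228.6   -6. ] after [ 189.4 -236.6   -5.8]
```

View pics/w2.png

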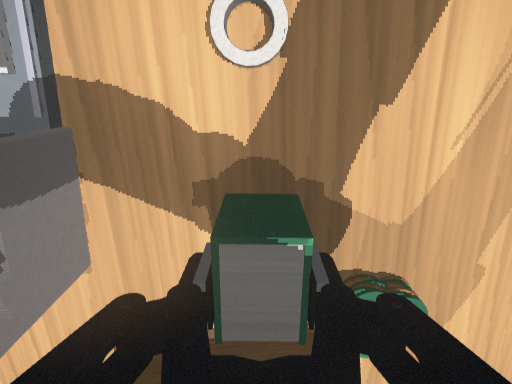

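>>> jog_arm(targets=[[0.03,0.025,0,0,0,0,2.4],[0.03,0.045,0,-0.003,0,0,0],[0.03,0.05,-0.02,-0.003,0,0,0],[0.03,0.045,-0.045,0,0,0,0],[0.03,0.02,-0.05,0,0,0,0],[0.03,0.004,-0.05,0,0,0,0],[0.03,0,-0.045,0,0,0,0],[0.03,0,-0.025,0,0,0,0],[0.03,0,0,0,0,0,0],[0.03,0,0,0,0,0,0]])

```text
time_s: 5.42
ee_pos: [612.1, 136.2, 164.3]
tcp_rot: [3.139, -0.001, -1.648]
ft_force: [-0.4, -0.1, -0.8]
grip_width: 39.3
```

Run:
```python
from h import *
go([614,135,165],-94.4)
c=cam("wrist"); p,d=capture("wrist"); save("w3",p); np.savez("w3.npz",p=p,d=d,K=c[0],R=c[1],t=c[2])
```

```text
t 5.42 ee [612.1 136.2 164.3] rpy [ 1.7984e+02 -8.0000e-02 -9.4420e+01] w 39.3 F [-0.4 -0.1 -0.8]
rotvec [ 0.16 -0.08 -0.02] shift before rot [ 1.1 -2.  -0.7] after [ 1.1 -2.  -0.7]
```

View pics/w3.png

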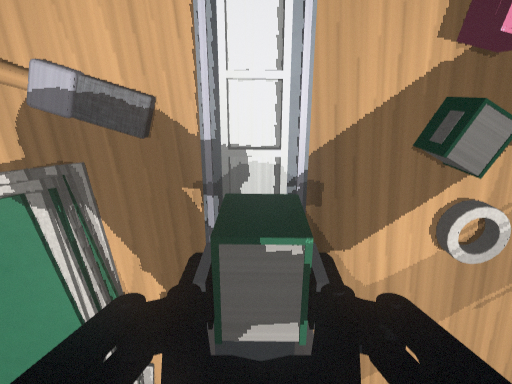

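Run:
```python
from h import *
D=np.load("w3.npz"); p=D["p"]; c=(D["K"],D["R"],D["t"])
save("w3z",p,(185,0,335,200),4)
for uv in [(227,148),(281,148),(227,75),(283,75)]: print(uv,ray(c,uv,41).round(1))
```

```text
(227, 148) [[638.3 100.2  41. ]]
(281, 148) [[592.3 103.7  41. ]]
(227, 75) [[631.9  42.1  41. ]]
(283, 75) [[587.4  45.5  41. ]]
```

View pics/w3z.png

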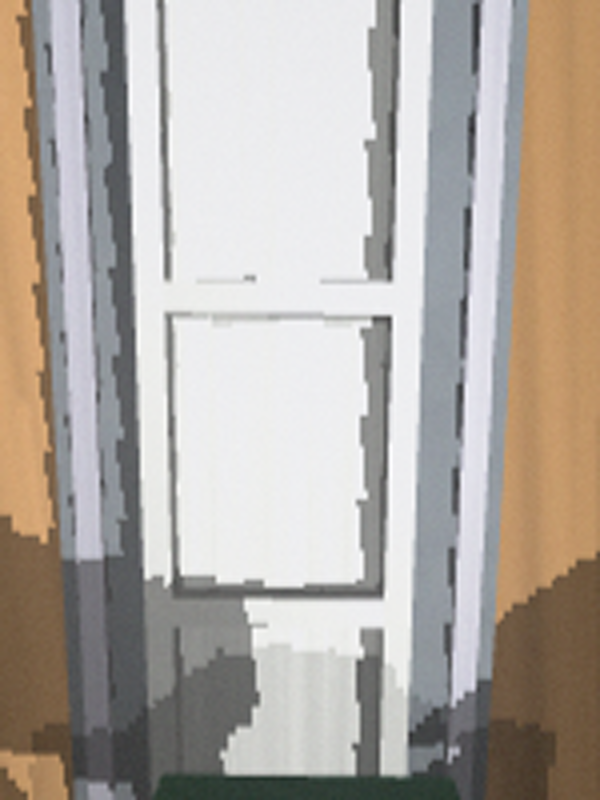

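Run:
```python
from h import *
D=np.load("w3.npz"); p=D["p"]; c=(D["K"],D["R"],D["t"])
uv=np.array([(165,314),(392,314),(385,596),(176,596)])/4-[.4,.4]+[185,0]
q=ray(c,uv,41); print(q.round(1)); ctr=q.mean(0); print("pocket ctr",ctr.round(1), np.linalg.norm(q[0]-q[1]),np.linalg.norm(q[1]-q[2]))
e=(q[2]+q[3]-q[0]-q[1])/2; print("axis angle",np.degrees(np.arctan2(e[0],e[1])))
a=(q[0]-q[1]); print(np.degrees(np.arctan2(-a[1],a[0])))
print("outer walls", [ray(c,np.array([x,y])/4+[184.6,-.4],41).round(1) for x,y in((145,500),(418,300),(127,100),(436,100),(408,700),(415,450))])
u=np.array([0.0755,0.9971,0]); print("slot2",ctr+63*u)
ct=cam("top"); print("slot1 top",ray(ct,(140+148/3.9,135+83/3.9),34),"slot5",ray(ct,(263.1,162.7),34))
# held book top in w3/w2
go([614,135,165],-94.4)
```

```text
[[633.1  44.3  41. ]
 [587.8  47.8  41. ]
 [592.4 104.2  41. ]
 [637.  100.8  41. ]]
pocket ctr [612.6  74.3  41. ] 45.36139359547053 56.63532442747392
axis angle 4.3231748409123325
4.395598065615902
outer walls [array([[641.3,  80.2,  41. ]]), array([[582.5,  45.5,  41. ]]), array([[636. ,   5.7,  41. ]]), array([[577.4,  10.2,  41. ]]), array([[588.7, 127.5,  41. ]]), array([[584.6,  74.4,  41. ]])]
slot2 [617.34939984 137.07604251  41.        ]
slot1 top [[622.30356899 197.60124905  34.        ]] slot5 [[603.78247973 -53.53503719  34.        ]]
t 5.47 ee [612.2 136.4 165.2] rpy [ 1.799e+02 -5.000e-02 -9.440e+01] w 39.9 F [-0.3  0.7 -0.4]
rotvec [ 0.1  -0.05  0.  ] shift before rot [ 1.3 -1.9  0.2] after [ 1.3 -1.9  0.2]
```

Run:
```python
from h import *
D=np.load("w3.npz"); p=D["p"]; 
p=np.clip(p.astype(float)*2,0,255).astype(np.uint8)
save("w3b",p,(190,180,340,370),4)
w=cloud((D["K"],D["R"],D["t"]),D["d"]); print(np.nanmedian(w[260:330,230:290].reshape(-1,3),0))
```

```text
[613.09469851 136.40321634 197.18413564]
```

View pics/w3b.png

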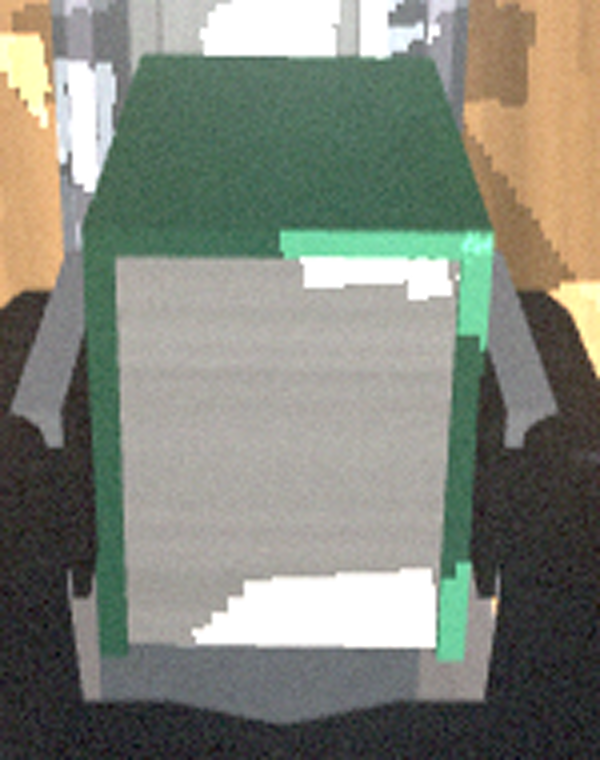

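```bash
cat >> h.py <<'E'
def held(c,uvs,z):
    q=ray(c,uvs,z); e1=q[1]-q[0]; print(q.round(1)); print("ctr",q.mean(0).round(2)," front-edge dir",np.degrees(np.arctan2(-e1[1],-e1[0])).round(2),"len",np.linalg.norm(e1).round(1), np.linalg.norm((q[2]+q[3]-q[0]-q[1])/2).round(1)); return q.mean(0)
E
python3 - <<'E'
from h import *
D=np.load("w3.npz"); c=(D["K"],D["R"],D["t"])
uv=np.array([(84,230),(493,230),(463,660),(102,655)])/4+[189.6,179.6]
held(c,uv,197)
b=ray(c,np.array([(140,57),(432,57)])/4+[189.6,179.6],143); print(b, np.linalg.norm(b[0]-b[1]))
E
```

```text
[[630.1 108.7 197. ]
 [590.2 111.8 197. ]
 [594.8 164.3 197. ]
 [634.7 160.4 197. ]]
ctr [612.48 136.31 197.  ]  front-edge dir -4.45 len 40.1 52.3
[[630.40881109 108.58568    143.        ]
 [590.03302928 111.71670646 143.        ]] 40.497000917764126
```

>>> jog_arm(targets=[[0.03,-0.0012,-0.0048,0.02,0,0,0],[0.03,0,0,0.035,0,0,0],[0.03,0,0,0.028,0,0,0],[0.03,0,0,0.01,0,0,0],[0.03,0,0,0,0,0,0],[0.03,0,0,0,0,0,0]])

```text
time_s: 6.22
ee_pos: [618.7, 137.5, 74.9]
tcp_rot: [-3.139, 0.001, -1.648]
ft_force: [0.1, -0.6, -1.1]
grip_width: 39.4
```

Run:
```python
from h import *
go([617,137,70],-94.4)
c=cam("wrist"); p,d=capture("wrist"); np.savez("w4.npz",p=p,d=d,K=c[0],R=c[1],t=c[2])
p=np.clip(p.astype(float)*1.5,0,255).astype(np.uint8)
save("w4",p,(170,0,350,380),1.57); save("w4z",p,(180,60,340,250),3.2)
```

```text
t 6.22 ee [618.7 137.5  74.9] rpy [-1.7987e+02  4.0000e-02 -9.4400e+01] w 39.4 F [ 0.1 -0.6 -1.1]
rotvec [-0.13  0.04 -0.  ] shift before rot [0.6 1.6 4.9] after [0.6 1.6 4.9]
```

View pics/w4z.png

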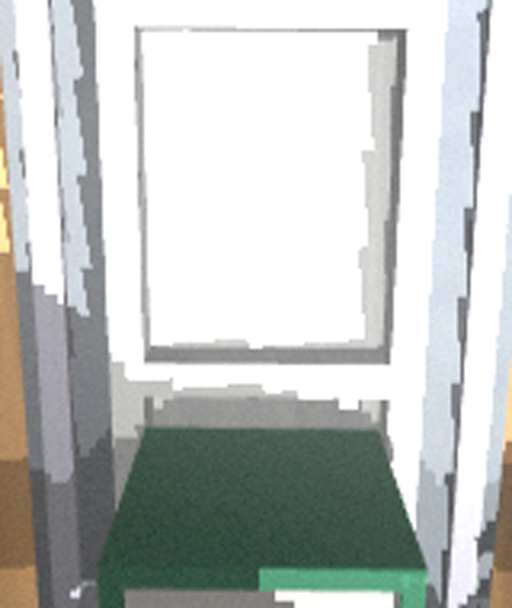

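Run:
```python
from h import *
D=np.load("w4.npz"); c=(D["K"],D["R"],D["t"]); f=lambda a:np.array(a)/3.2+[179.65,59.65]
q=ray(c,f([(134,28),(407,28),(390,363),(147,363)]),41); ctr=q.mean(0); print(q.round(1),ctr)
s2=ctr+63*np.array([.0767,.9971,0]); print("slot2",s2)
tz=74.9
b=ray(c,f([(145,430),(381,430)]),tz-21.7); t=ray(c,f([(99,570),(427,572)]),tz+32.3)
u=np.array([.0767,.9971,0])
for e in(b,t): m=e.mean(0); print(np.linalg.norm(e[0]-e[1]),"book ctr",m+26*u, "err slot-book",(s2-m-26*u)[:2])
```

```text
[[632.7  44.6  41. ]
 [587.9  48.   41. ]
 [592.7 104.6  41. ]
 [636.9 101.3  41. ]] [612.57892663  74.62129696  41.        ]
slot2 [617.41102663 137.43859696  41.        ]
40.99573153035717 book ctr [618.49413795 137.61911341  53.2       ] err slot-book [-1.08311132 -0.18051645]
40.30336250179234 book ctr [618.56520788 137.98558798 107.2       ] err slot-book [-1.15418125 -0.54699103]
```

>>> jog_arm(targets=[[0.03,0.0003,0.0011,0,0,0,0],[0.03,0,0,0.006,0,0,0],[0.03,0,0,0.006,0,0,0],[0.03,0,0,0.005,0,0,0],[0.03,0,0,0.004,0,0,0],[0.03,0,0,0,0,0,0]])

```text
time_s: 7.02
ee_pos: [616.6, 136.9, 51.7]
tcp_rot: [3.141, -0.001, -1.648]
ft_force: [-0.5, 1.1, -0.5]
grip_width: 39.2
```

>>> jog_arm(targets=[[0.03,0,0,0.0015,0,0,0],[0.03,0,0,0.0012,0,0,0],[0.03,0,0,0,0,0,0]])

```text
time_s: 7.4
ee_pos: [616.8, 137.0, 49.6]
tcp_rot: [3.142, -0.0, -1.648]
ft_force: [0.0, -0.3, 0.3]
grip_width: 39.6
```

Release and rise.

>>> jog_arm(targets=[[0.05,0,0,0,0,0,0],[0.085,0,0,0,0,0,0],[0.085,0,0,0,0,0,0],[0.085,0,0,0,0,0,0],[0.085,0,0,-0.02,0,0,0],[0.085,0,0,-0.05,0,0,0],[0.085,0,0,-0.05,0,0,0],[0.085,0,0,-0.02,0,0,0],[0.085,0,0,0,0,0,0]])

```text
time_s: 8.52
ee_pos: [617.6, 137.3, 192.7]
tcp_rot: [-3.138, 0.002, -1.648]
ft_force: [-0.1, 0.6, -0.1]
grip_width: 84.9
```

Run:
```python
from h import *
c=cam("wrist"); p,d=capture("wrist"); save("w5",p); w=cloud(c,d)
z=w[:,:,2]; m=(z>70)&(z<90); m[280:]=0
print(np.median(w[m],0), cv2.minAreaRect(w[m][:,:2].astype(np.float32)))
p,d=capture("top"); w=cloud(cam("top"),d); save("top5",p)
z=w[:,:,2]
m=((z>40)&(z<70)).astype(np.uint8)
n,l,st,ce=cv2.connectedComponentsWithStats(m)
for i in range(1,n):
    if 220<st[i,4]<330 and ce[i][1]>200:
        q=w[l==i]; print(ce[i].round(),p[l==i].mean(0).round(),[np.round(x,1) for x in cv2.minAreaRect(q[:,:2].astype(np.float32))])
go([430,107,200],-90-33)
```

```text
[813.79243351 156.43691195  73.09737734] ((737.2774658203125, 166.08839416503906), (290.72442626953125, 101.76422119140625), 3.735617160797119)
[329. 217.] [189. 191. 181.] [array([ 444.5, -242.9]), array([40.2, 53.1]), np.float64(15.4)]
[208. 222.] [97. 99. 93.] [array([429.2, 106.6]), array([51.1, 40.2]), np.float64(56.1)]
[241. 231.] [226. 143. 176.] [array([402.1,   9.3]), array([51.5, 39.8]), np.float64(72.9)]
[209. 256.] [160.  83.  30.] [array([332.6, 102.7]), array([39.9, 51.6]), np.float64(18.2)]
t 8.62 ee [616.4 137.1 188.7] rpy [ 1.7992e+02 -1.0000e-02 -9.4410e+01] w 84.7 F [-0.3  0.2 -1.6]
rotvec [ 0.08 -0.03 28.59] shift before rot [ 44.3 183.5 -11. ] after [126.7 139.9 -11.3]
```

View pics/w5.png

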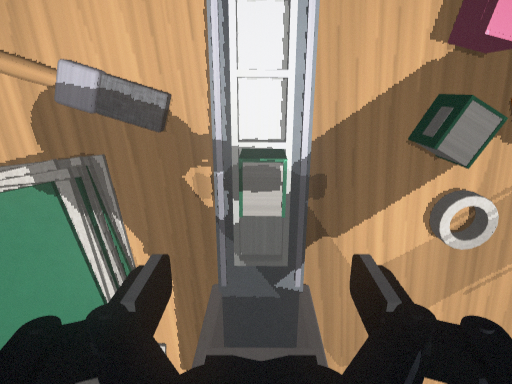

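View pics/top5.png

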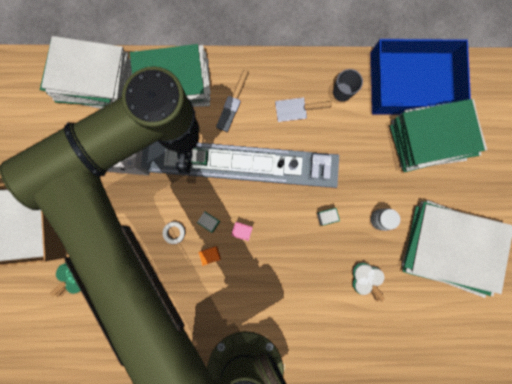

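Run:
```python
from h import *
c=cam("wrist"); p,d=capture("wrist"); w=cloud(c,d)
print(np.median(w[165:210,245:280].reshape(-1,3),0))
go([430.3,108,150],-123.9)
```

```text
[nan nan nan]
t 8.68 ee [616.2 136.9 187.9] rpy [ 1.7986e+02 -5.0000e-02 -9.4410e+01] w 85.2 F [ 0.2 -0.3 -0. ]
rotvec [ 0.12 -0.09 29.49] shift before rot [ 43.1 183.   38.4] after [127.7 138.1  37.9]
```

>>> jog_arm(targets=[[0.085,0,0,0,0,0,9.8],[0.085,0,0,0,0,0,9.8],[0.085,0,0,0,0,0,9.9],[0.085,0.018,0.02,0.005,0,0,0],[0.085,0.032,0.035,0.01,0,0,0],[0.085,0.032,0.035,0.01,0,0,0],[0.085,0.03,0.032,0.01,0,0,0],[0.085,0.016,0.016,0.003,0,0,0],[0.085,0,0,0,0,0,0]])

```text
time_s: 9.8
ee_pos: [429.6, 107.5, 150.7]
tcp_rot: [3.141, -0.001, -2.162]
ft_force: [0.2, -0.4, -0.1]
grip_width: 85.2
```

Run:
```python
from h import *
go([430.3,108,150],-123.9)
c=cam("wrist"); p,d=capture("wrist"); save("w6",p)
np.savez("w6.npz",p=p,d=d,K=c[0],R=c[1],t=c[2])
w=cloud(c,d); z=w[:,:,2]
m=((z>44)&(z<62)).astype(np.uint8); m[300:]=0
n,l,st,ce=cv2.connectedComponentsWithStats(m)
for i in range(1,n):
    if st[i,4]>300:
        q=w[l==i]; print(ce[i].round(),st[i,4],np.median(q,0).round(1),p[l==i].mean(0).round(),cv2.minAreaRect(q[:,:2].astype(np.float32)))
```

```text
t 9.8 ee [429.6 107.5 150.7] rpy [ 1.7997e+02 -4.0000e-02 -1.2385e+02] w 85.2 F [ 0.2 -0.4 -0.1]
rotvec [ 0.03 -0.04  0.05] shift before rot [-0.8 -0.2  0.7] after [-0.8 -0.2  0.7]
[215.  65.] 4415 [403.    8.3  55. ] [244. 153. 189.] ((403.4144592285156, 9.007915496826172), (51.9886589050293, 40.18657684326172), 72.53736877441406)
[363. 121.] 3941 [333.7 100.7  54.7] [149.  73.  10.] ((333.53759765625, 102.92317199707031), (40.28158950805664, 52.44389724731445), 17.618762969970703)
[260. 193.] 3150 [429.6 105.   54.8] [133. 138. 128.] ((431.00860595703125, 107.24287414550781), (53.16695785522461, 40.04981231689453), 56.906524658203125)
```

View pics/w6.png

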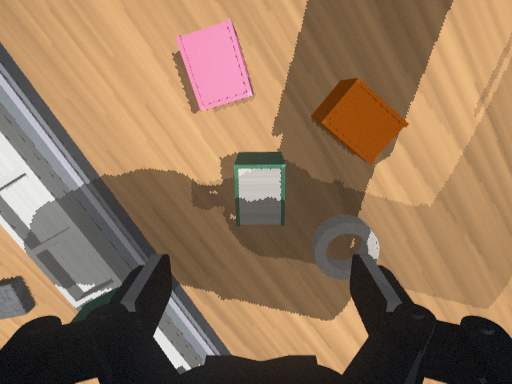

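>>> jog_arm(targets=[[0.085,-0.0005,-0.0011,0.02,0,0,0],[0.085,0,0,0.045,0,0,0],[0.085,0,0,0.04,0,0,0],[0.085,0,0,0.017,0,0,0],[0.085,0,0,0.007,0,0,0],[0.085,0,0,0,0,0,0],[0.03,0,0,0,0,0,0],[0.03,0,0,0,0,0,0],[0.03,0,0,0,0,0,0],[0.03,0,0,0,0,0,0],[0.03,0,0,0,0,0,0],[0.03,0,0,0,0,0,0]])

```text
time_s: 11.35
ee_pos: [432.6, 107.9, 23.4]
tcp_rot: [-3.141, 0.001, -2.162]
ft_force: [-1.5, 0.1, 5.4]
grip_width: 39.4
```

>>> jog_arm(targets=[[0.03,0,0,-0.02,0,0,0],[0.03,0,0,-0.05,0,0,0],[0.03,0,0,-0.05,0,0,0],[0.03,0,0,-0.02,0,0,0],[0.03,0,0,0,0,0,-9.8],[0.03,0,0,0,0,0,-9.8],[0.03,0,0,0,0,0,-9.9]])

```text
time_s: 12.22
ee_pos: [431.4, 107.4, 161.1]
tcp_rot: [3.139, -0.001, -1.642]
ft_force: [-0.5, -0.9, -0.9]
grip_width: 39.4
```

Run:
```python
from h import *
go([612.6,74.5,150],-94.4)
```

```text
t 12.22 ee [431.4 107.4 161.1] rpy [ 1.7986e+02 -7.0000e-02 -9.4090e+01] w 39.4 F [-0.5 -0.9 -0.9]
rotvec [ 0.14 -0.07  0.31] shift before rot [  19.9 -183.1   10.6] after [  18.9 -183.2   11.1]
```

>>> jog_arm(targets=[[0.03,0.003,-0.02,0,0,0,0.3],[0.03,0.004,-0.045,0.002,0,0,0],[0.03,0.004,-0.045,0.004,0,0,0],[0.03,0.004,-0.045,0.004,0,0,0],[0.03,0.004,-0.028,0.001,0,0,0],[0.03,0,0,0.015,0,0,0],[0.03,0,0,0.03,0,0,0],[0.03,0,0,0.02,0,0,0],[0.03,0,0,0.008,0,0,0],[0.03,0,0,0,0,0,0],[0.03,0,0,0,0,0,0]])

```text
time_s: 13.6
ee_pos: [613.5, 73.9, 80.0]
tcp_rot: [-3.14, 0.0, -1.653]
ft_force: [-0.3, -0.1, -0.6]
grip_width: 39.5
```

Run:
```python
from h import *
go([612.6,74.5,76],-94.4)
c=cam("wrist"); p,d=capture("wrist"); np.savez("w7.npz",p=p,d=d,K=c[0],R=c[1],t=c[2])
p=np.clip(p.astype(float)*1.3,0,255).astype(np.uint8)
save("w7z",p,(180,60,340,250),3.2)
```

```text
t 13.6 ee [613.5  73.9  80. ] rpy [-1.7989e+02  3.0000e-02 -9.4700e+01] w 39.5 F [-0.3 -0.1 -0.6]
rotvec [-0.11  0.02 -0.3 ] shift before rot [-0.6  0.9  4. ] after [-0.6  0.9  4. ]
```

View pics/w7z.png

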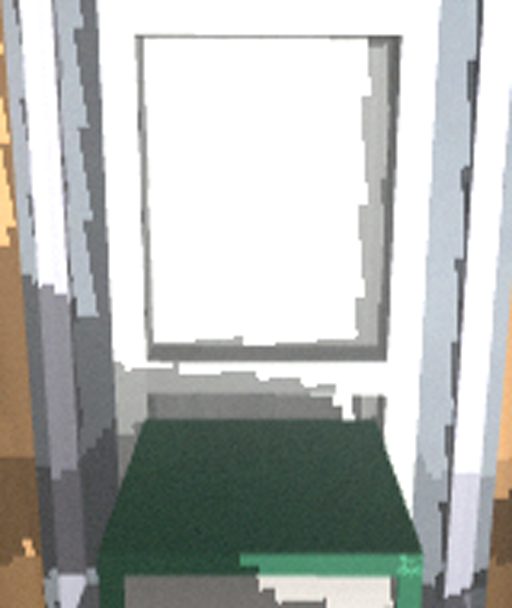

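```bash
cat >> h.py <<'E'
def fit(fn,pk,bb,bt,tz,bot,s=3.2,off=(180,60)):
    D=np.load(fn); c=(D["K"],D["R"],D["t"]); f=lambda a:np.array(a)/s+np.array(off)-.35
    u=np.array([.0767,.9971,0]); q=ray(c,f(pk),41); ctr=q.mean(0); s2=ctr+63*u
    print("next pocket",ctr.round(1),"target",s2.round(1),np.linalg.norm(q[0]-q[1]).round(1),np.linalg.norm(q[1]-q[2]).round(1))
    tx=np.array([-.0767,-.9971]); ty=np.array([-.9971,.0767])
    for e,z in((bb,tz-bot),(bt,tz-bot+54)):
        e=ray(c,f(e),z); m=e.mean(0)+26*u; d=(s2-m)[:2]; k=e[0]-e[1]
        print(np.linalg.norm(k).round(1),"book",m.round(1),"yaw",np.degrees(np.arctan2(k[1],k[0])).round(2),"d",d.round(1),"tool",(d@tx).round(1),(d@ty).round(1))
E
python3 - <<'E'
from h import *
fit("w7.npz",[(136,36),(402,36),(388,360),(148,360)],[(146,419),(379,419)],[(99,553),(425,555)],80,22.5)
E
```

```text
next pocket [607.3  11.9  41. ] target [612.1  74.7  41. ] 45.2 56.6
40.5 book [613.1  72.3  57.5] yaw -4.63 d [-1.   2.4] tool -2.3 1.2
40.1 book [613.2  72.5 111.5] yaw -4.99 d [-1.1  2.2] tool -2.1 1.3
```

>>> jog_arm(targets=[[0.03,-0.0022,0.0012,0,0,0,-0.3],[0.03,0,0,0.007,0,0,0],[0.03,0,0,0.006,0,0,0],[0.03,0,0,0.006,0,0,0],[0.03,0,0,0.005,0,0,0],[0.03,0,0,0.003,0,0,0],[0.03,0,0,0,0,0,0]])

```text
time_s: 14.52
ee_pos: [611.8, 75.9, 51.3]
tcp_rot: [3.141, -0.0, -1.648]
ft_force: [-0.8, -0.1, -0.0]
grip_width: 39.3
```

>>> jog_arm(targets=[[0.03,0,0,0.0012,0,0,0],[0.05,0,0,0,0,0,0],[0.085,0,0,0,0,0,0],[0.085,0,0,0,0,0,0],[0.085,0,0,0,0,0,0],[0.085,0,0,-0.02,0,0,0],[0.085,0,0,-0.05,0,0,0],[0.085,0,0,-0.05,0,0,0],[0.085,0,0,-0.02,0,0,0],[0.085,0,0,0,0,0,0]])

```text
time_s: 15.78
ee_pos: [612.7, 76.2, 193.3]
tcp_rot: [-3.138, 0.002, -1.648]
ft_force: [-0.5, 0.5, -0.6]
grip_width: 85.1
```

Run:
```python
from h import *
c=cam("wrist"); p,d=capture("wrist"); save("w8",p)
p,d=capture("top"); w=cloud(cam("top"),d); save("top8",p)
z=w[:,:,2]
m=((z>40)&(z<70)).astype(np.uint8)
n,l,st,ce=cv2.connectedComponentsWithStats(m)
for i in range(1,n):
    if 220<st[i,4]<330 and ce[i][1]>200:
        q=w[l==i]; print(ce[i].round(),p[l==i].mean(0).round(),[np.round(x,1) for x in cv2.minAreaRect(q[:,:2].astype(np.float32))])
p,d=capture("scene"); save("sc8",p,(120,130,480,330),2.2)
go([445.8,-241.5,150],-90+15.5)
```

```text
[241. 231.] [191. 116. 143.] [array([402.4,   9.2]), array([51.1, 40.2]), np.float64(72.2)]
[209. 256.] [198. 111.  39.] [array([332.6, 102.8]), array([40. , 51.8]), np.float64(17.7)]
t 15.93 ee [611.2  75.9 188.7] rpy [ 1.7985e+02 -5.0000e-02 -9.4420e+01] w 84.7 F [ 0.2  0.5 -1.2]
rotvec [  0.16  -0.02 -19.92] shift before rot [329.2 140.4  39.3] after [261.7 244.2  38.7]
```

View pics/w8.png

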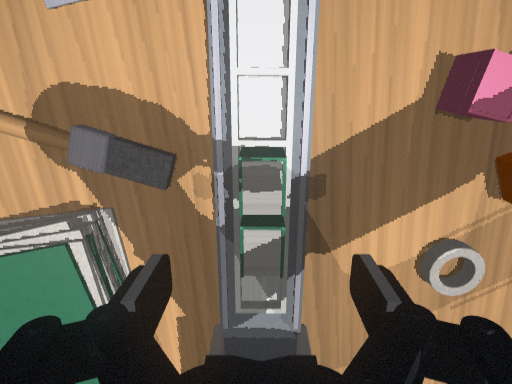

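View pics/sc8.png

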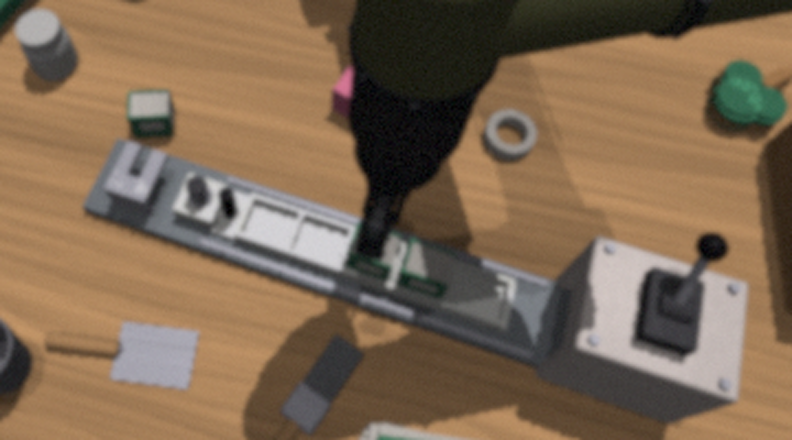

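View pics/top8.png

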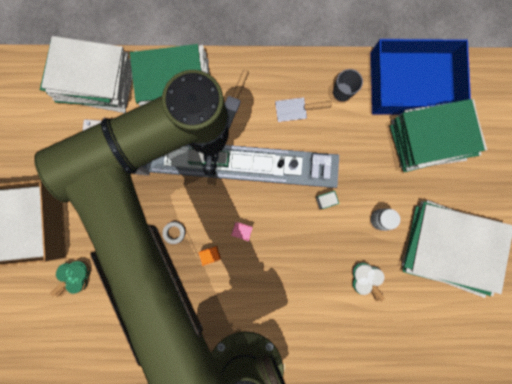

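Run:
```python
from h import *
p,d=capture("top"); w=cloud(cam("top"),d)
z=w[:,:,2]
m=((z>43)&(z<62)).astype(np.uint8)
n,l,st,ce=cv2.connectedComponentsWithStats(m)
for i in range(1,n):
    if st[i,4]>60 and ce[i][1]>180 and 250<ce[i][0]<400:
        q=w[l==i]; print(ce[i].round(),st[i,4],p[l==i].mean(0).round(),[np.round(x,1) for x in cv2.minAreaRect(q[:,:2].astype(np.float32))])
```

```text
[328. 200.] 250 [192. 195. 185.] [array([ 493.2, -241.6]), array([39.3, 52.8]), np.float64(18.3)]
[379. 220.] 94 [108. 107. 105.] [array([ 436.6, -393.1]), array([36.2, 60.9]), np.float64(87.6)]
```

Run:
```python
from h import *
go([494.3,-240.5,150],-71.7)
```

```text
t 15.97 ee [611.2  75.9 188.5] rpy [ 1.7984e+02 -6.0000e-02 -9.4410e+01] w 84.9 F [ 0.2  0.6 -0.5]
rotvec [  0.17  -0.03 -22.72] shift before rot [324.4  92.1  39.1] after [263.7 210.3  38.5]
```

>>> jog_arm(targets=[[0.085,0,0,0,0,0,-7.6],[0.085,0,0,0,0,0,-7.6],[0.085,0,0,0,0,0,-7.5],[0.085,0.02,0.015,0,0,0,0],[0.085,0.038,0.03,0,0,0,0],[0.085,0.042,0.034,0.005,0,0,0],[0.085,0.042,0.034,0.01,0,0,0],[0.085,0.042,0.034,0.01,0,0,0],[0.085,0.042,0.034,0.01,0,0,0],[0.085,0.025,0.02,0.003,0,0,0],[0.06,0.012,0.009,0,0,0,0],[0.06,0,0,0,0,0,0]])

```text
time_s: 17.48
ee_pos: [494.4, -240.4, 152.2]
tcp_rot: [3.141, 0.0, -1.254]
ft_force: [-0.8, 0.2, -0.2]
grip_width: 60.0
```

Run:
```python
from h import *
go([494.3,-240.5,150],-71.7)
c=cam("wrist"); p,d=capture("wrist"); save("w9",p)
np.savez("w9.npz",p=p,d=d,K=c[0],R=c[1],t=c[2])
w=cloud(c,d); z=w[:,:,2]
m=((z>44)&(z<59)).astype(np.uint8); m[300:]=0
n,l,st,ce=cv2.connectedComponentsWithStats(m)
for i in range(1,n):
    if st[i,4]>300:
        q=w[l==i]; print(ce[i].round(),st[i,4],np.median(q,0).round(1),p[l==i].mean(0).round(),cv2.minAreaRect(q[:,:2].astype(np.float32)))
```

```text
t 17.48 ee [ 494.4 -240.4  152.2] rpy [179.97   0.   -71.86] w 60.0 F [-0.8  0.2 -0.2]
rotvec [ 0.03  0.   -0.16] shift before rot [0.  0.1 2.2] after [0.  0.1 2.2]
[388.  30.] 807 [ 450.8 -380.4   53.6] [89. 88. 87.] ((442.04803466796875, -384.00054931640625), (17.509397506713867, 55.715057373046875), 80.13192749023438)
[262. 191.] 3093 [ 494.3 -244.1   54.7] [137. 141. 131.] ((493.5791015625, -241.5717315673828), (40.073116302490234, 52.551361083984375), 18.08006477355957)
[123. 256.] 2163 [ 588.3 -150.6   48.6] [153. 153. 152.] ((594.6838989257812, -139.80755615234375), (52.121822357177734, 50.5405387878418), 84.7879867553711)
```

View pics/w9.png

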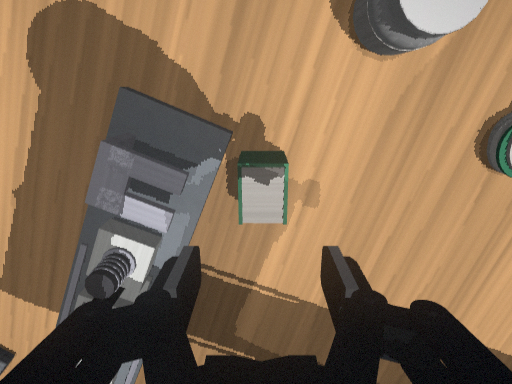

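>>> jog_arm(targets=[[0.06,0.0005,0.0009,0.02,0,0,0],[0.06,0,0,0.045,0,0,0],[0.06,0,0,0.04,0,0,0],[0.06,0,0,0.018,0,0,0],[0.06,0,0,0.008,0,0,0],[0.06,0,0,0,0,0,0],[0.03,0,0,0,0,0,0],[0.03,0,0,0,0,0,0],[0.03,0,0,0,0,0,0],[0.03,0,0,0,0,0,0],[0.03,0,0,0,0,0,0]])

```text
time_s: 18.9
ee_pos: [495.4, -240.6, 23.1]
tcp_rot: [-3.139, -0.002, -1.251]
ft_force: [-0.0, 1.8, 6.2]
grip_width: 39.5
```

>>> jog_arm(targets=[[0.03,0,0,-0.02,0,0,0],[0.03,0,0,-0.05,0,0,0],[0.03,0,0,-0.05,0,0,0],[0.03,0,0,-0.02,0,0,0],[0.03,0,0,0,0,0,7.6],[0.03,0,0,0,0,0,7.6],[0.03,0,0,0,0,0,7.5]])

```text
time_s: 19.77
ee_pos: [493.9, -240.1, 160.3]
tcp_rot: [3.14, 0.001, -1.652]
ft_force: [0.1, 0.6, 0.6]
grip_width: 39.6
```

Run:
```python
from h import *
go([607.4,12,150],-94.4)
```

```text
t 19.77 ee [ 493.9 -240.1  160.3] rpy [ 1.799e+02  4.000e-02 -9.467e+01] w 39.6 F [0.1 0.6 0.6]
rotvec [ 0.1   0.04 -0.27] shift before rot [-260.5  -92.6   10.3] after [-260.1  -93.9   10.3]
```

>>> jog_arm(targets=[[0.03,-0.025,-0.01,0,0,0,-0.3],[0.03,-0.045,-0.017,0,0,0,0],[0.03,-0.05,-0.017,0.002,0,0,0],[0.03,-0.05,-0.017,0.002,0,0,0],[0.03,-0.05,-0.018,0.003,0,0,0],[0.03,-0.04,-0.015,0.003,0,0,0],[0.03,0,0,0.015,0,0,0],[0.03,0,0,0.03,0,0,0],[0.03,0,0,0.02,0,0,0],[0.03,0,0,0.008,0,0,0],[0.03,0,0,0,0,0,0],[0.03,0,0,0,0,0,0]])

```text
time_s: 21.28
ee_pos: [607.5, 12.0, 79.8]
tcp_rot: [-3.14, 0.0, -1.643]
ft_force: [0.1, 0.1, 0.4]
grip_width: 39.8
```

Run:
```python
from h import *
go([607.4,12,76],-94.4)
c=cam("wrist"); p,d=capture("wrist"); np.savez("w10.npz",p=p,d=d,K=c[0],R=c[1],t=c[2])
p=np.clip(p.astype(float)*1.3,0,255).astype(np.uint8)
save("w10z",p,(180,60,340,250),3.2)
```

```text
t 21.27 ee [607.5  12.   79.8] rpy [-1.7989e+02  1.0000e-02 -9.4120e+01] w 39.8 F [0.1 0.1 0.4]
rotvec [-0.11  0.02  0.28] shift before rot [0.1 0.1 3.7] after [0.1 0.1 3.8]
```

View pics/w10z.png

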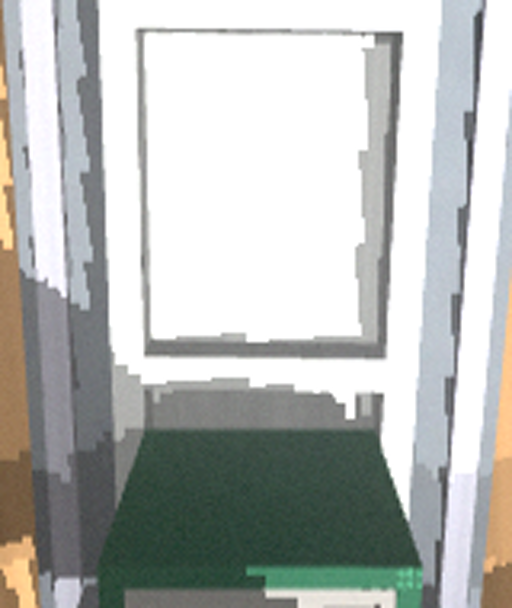

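Run:
```python
from h import *
fit("w10.npz",[(136,30),(402,31),(387,356),(146,356)],[(144,430),(379,430)],[(99,568),(425,569)],79.8,22.5)
```

```text
next pocket [602.  -50.9  41. ] target [606.8  11.9  41. ] 45.0 56.6
41.0 book [607.7  12.4  57.3] yaw -4.05 d [-0.9 -0.5] tool 0.5 0.9
40.3 book [607.7  12.5 111.3] yaw -4.22 d [-0.9 -0.7] tool 0.7 0.8
```

>>> jog_arm(targets=[[0.03,0.0006,0.0009,0,0,0,0.2],[0.03,0,0,0.007,0,0,0],[0.03,0,0,0.006,0,0,0],[0.03,0,0,0.006,0,0,0],[0.03,0,0,0.005,0,0,0],[0.03,0,0,0.003,0,0,0],[0.03,0,0,0,0,0,0]])

```text
time_s: 22.2
ee_pos: [605.8, 11.6, 51.1]
tcp_rot: [3.141, -0.0, -1.646]
ft_force: [-0.3, 0.1, -1.2]
grip_width: 39.7
```

>>> jog_arm(targets=[[0.03,0,0,0.0012,0,0,0],[0.05,0,0,0,0,0,0],[0.085,0,0,0,0,0,0],[0.085,0,0,0,0,0,0],[0.085,0,0,0,0,0,0],[0.085,0,0,-0.02,0,0,0],[0.085,0,0,-0.05,0,0,0],[0.085,0,0,-0.05,0,0,0],[0.085,0,0,-0.02,0,0,0],[0.085,0,0,0,0,0,0]])

```text
time_s: 23.45
ee_pos: [606.7, 11.8, 193.0]
tcp_rot: [-3.138, 0.001, -1.646]
ft_force: [0.3, -0.3, -0.7]
grip_width: 84.8
```

Run:
```python
from h import *
go([593,-75,190],-94.4)
```

```text
t 23.45 ee [606.7  11.8 193. ] rpy [-1.7977e+02  8.0000e-02 -9.4320e+01] w 84.8 F [ 0.3 -0.3 -0.7]
rotvec [-0.23  0.08  0.08] shift before rot [87.6  7.2  2.9] after [87.6  7.   3. ]
```

>>> jog_arm(targets=[[0.085,0.02,0.001,0,0,0,0],[0.085,0.04,0.001,0,0,0,0],[0.085,0.04,0.001,0,0,0,0],[0.085,0.025,0.001,0,0,0,0],[0.085,0.005,0,0,0,0,0],[0.085,0,0,0,0,0,0]])

```text
time_s: 24.2
ee_pos: [591.7, -118.1, 189.1]
tcp_rot: [3.14, -0.0, -1.647]
ft_force: [-0.1, 1.1, 0.6]
grip_width: 85.0
```

Run:
```python
from h import *
go([593,-139,190],-94.4)
c=cam("wrist"); p,d=capture("wrist"); np.savez("w11.npz",p=p,d=d,K=c[0],R=c[1],t=c[2])
save("w11",p,(100,0,420,300),2)
p,d=capture("scene"); save("sc11",p,(140,130,500,330),2.2)
p,d=capture("top"); save("top11",p,(70,110,350,290),2.8)
```

```text
t 24.2 ee [ 591.7 -118.1  189.1] rpy [ 1.799e+02 -1.000e-02 -9.436e+01] w 85.0 F [-0.1  1.1  0.6]
rotvec [ 0.1  -0.01  0.04] shift before rot [20.7 -2.9 -0.9] after [20.7 -2.9 -0.9]
```

View pics/w11.png

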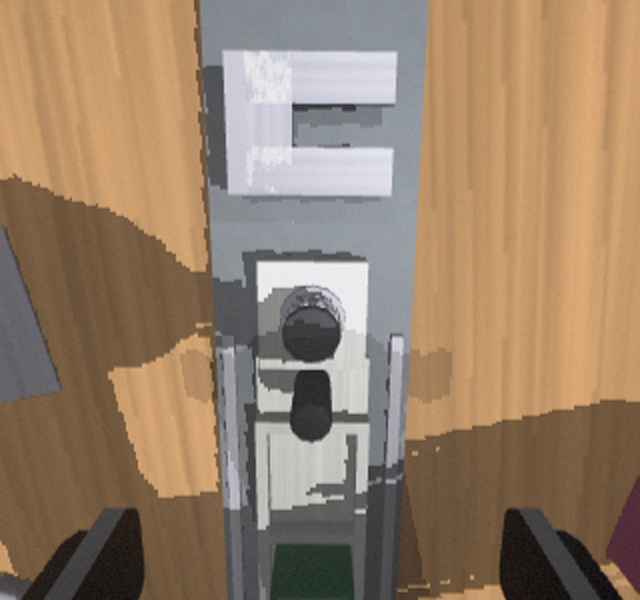

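View pics/sc11.png

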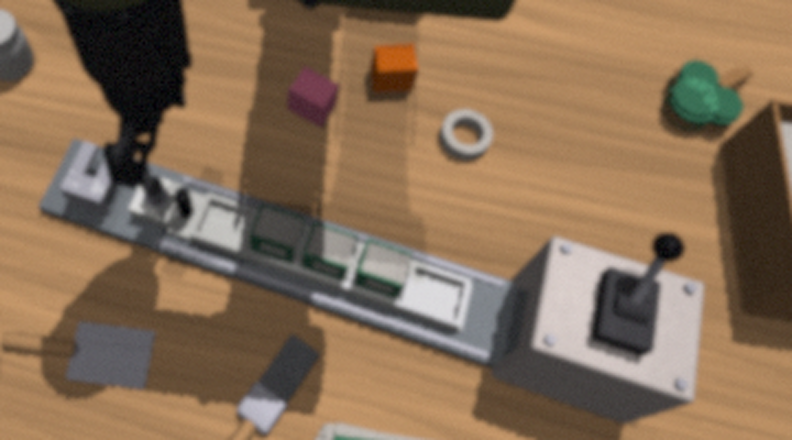

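View pics/top11.png

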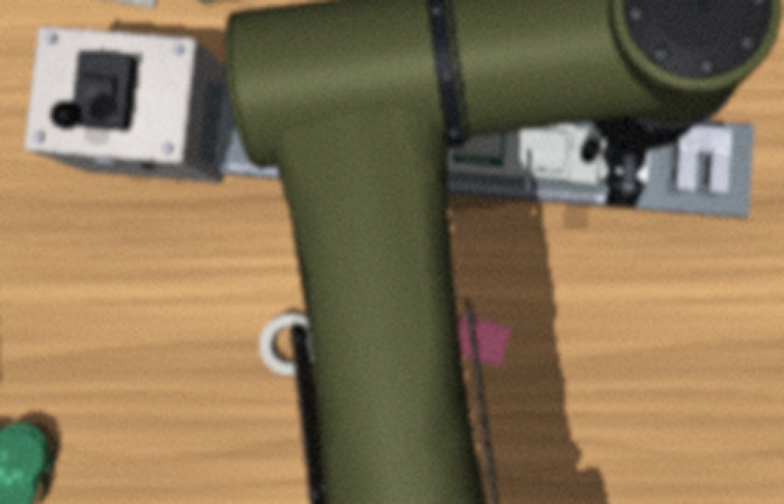

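Run:
```python
from h import *
D=np.load("w11.npz"); c=(D["K"],D["R"],D["t"]); f=lambda a:np.array(a)/2+[99.75,-.25]
print("knob top",ray(c,f([(312,333)]),85).round(1), "left/right",ray(c,f([(281,333),(341,333)]),85).round(1))
print("handle top",ray(c,f([(311,421)]),87).round(1))
q=ray(c,f([(223,50),(398,52),(392,195),(228,195)]),66); print("plate",q.round(1),"ctr",q.mean(0))
n=ray(c,f([(293,104),(396,104),(392,148),(293,148)]),66); print("notch",n.round(1))
ux=np.array([.9971,-.0767,0]); 
cl=(n[0]+n[3])/2; mo=(n[1]+n[2])/2; print("closed",cl,"mouth",mo,np.linalg.norm(cl-mo),"pt from closed",cl-8*ux,"from mouth",mo+32*ux)
b=ray(c,f([(257,260),(368,261),(367,361)]),47); print("block",b.round(1))
print("block ctr guess",(b[0]+b[1])/2+25*np.array([.0767,.9971,0]))
```

```text
knob top [[ 594.2 -140.7   85. ]] left/right [[ 606.7 -141.7   85. ]
 [ 582.5 -139.8   85. ]]
handle top [[ 597.6 -103.5   87. ]]
plate [[ 619.7 -248.6   66. ]
 [ 553.4 -242.9   66. ]
 [ 557.8 -191.    66. ]
 [ 624.2 -196.1   66. ]] ctr [ 588.76493162 -219.65279468   66.        ]
notch [[ 594.8 -227.8   66. ]
 [ 554.8 -224.8   66. ]
 [ 557.  -208.9   66. ]
 [ 596.3 -211.9   66. ]]
closed [ 595.56753514 -219.86537436   66.        ] mouth [ 555.92854128 -216.85687084   66.        ] 39.75299897798787 pt from closed [ 587.59073514 -219.25177436   66.        ] from mouth [ 587.83574128 -219.31127084   66.        ]
block [[ 617.4 -167.2   47. ]
 [ 567.7 -163.    47. ]
 [ 570.6 -116.4   47. ]]
block ctr guess [ 594.42868477 -140.14811449   47.        ]
```

>>> jog_arm(targets=[[0.06,0.011,-0.002,0,0,0,0],[0.06,0.011,-0.0023,0.02,0,0,0],[0.06,0,0,0.04,0,0,0],[0.06,0,0,0.035,0,0,0],[0.06,0,0,0.02,0,0,0],[0.06,0,0,0,0,0,0],[0.06,0,0,0,0,0,0]])

```text
time_s: 25.22
ee_pos: [595.7, -140.3, 76.9]
tcp_rot: [-3.139, -0.001, -1.646]
ft_force: [-0.4, 0.6, 0.9]
grip_width: 60.2
```

Run:
```python
from h import *
go([594.3,-140.4,56],-94.4)
c=cam("wrist"); p,d=capture("wrist"); np.savez("w12.npz",p=p,d=d,K=c[0],R=c[1],t=c[2])
save("w12",p,(130,100,390,340),2.5)
```

```text
t 25.23 ee [ 595.7 -140.3   76.9] rpy [-1.7987e+02 -3.0000e-02 -9.4300e+01] w 60.2 F [-0.4  0.6  0.9]
rotvec [-0.13 -0.03  0.1 ] shift before rot [ 0.2  1.4 20.8] after [ 0.2  1.4 20.9]
```

View pics/w12.png

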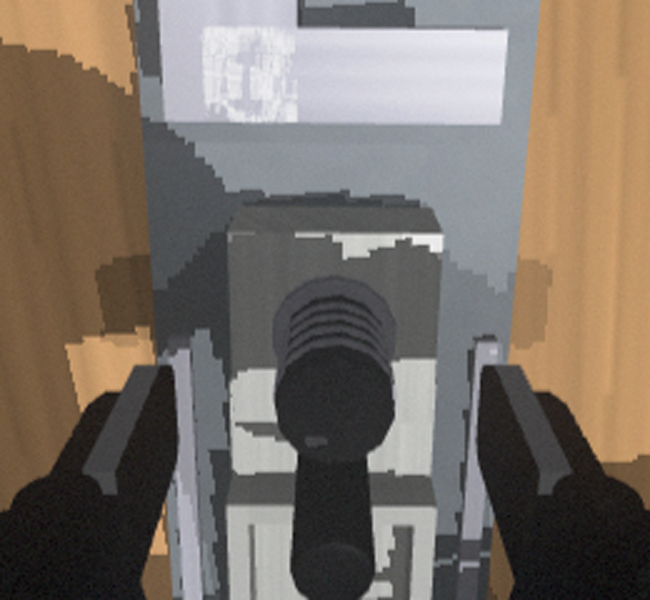

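Run:
```python
from h import *
D=np.load("w12.npz"); c=(D["K"],D["R"],D["t"]); f=lambda a:np.array(a)/2.5+[129.8,99.8]
print(ray(c,f([(275,395),(394,395),(335,403)]),85).round(1), ray(c,f([(335,346),(335,462)]),85).round(1))
```

```text
[[ 606.  -144.    85. ]
 [ 582.8 -142.3   85. ]
 [ 594.4 -141.3   85. ]] [[ 593.5 -153.7   85. ]
 [ 595.4 -127.9   85. ]]
```

>>> jog_arm(targets=[[0.06,0.0008,0.0012,0.01,0,0,0],[0.06,0,0,0.01,0,0,0],[0.06,0,0,0,0,0,0],[0.015,0,0,0,0,0,0],[0.015,0,0,0,0,0,0],[0.015,0,0,0,0,0,0],[0.015,0,0,0,0,0,0],[0.015,0,0,0,0,0,0],[0.015,0,0,0,0,0,0]], grip_force=45)

```text
time_s: 26.4
ee_pos: [593.9, -140.7, 55.8]
tcp_rot: [-3.141, -0.0, -1.646]
ft_force: [0.5, 0.4, 3.3]
grip_width: 22.3
```

>>> jog_arm(targets=[[0.015,0,0,-0.005,0,0,0],[0.015,0,0,-0.01,0,0,0],[0.015,0,0,-0.015,0,0,0],[0.015,0,0,-0.02,0,0,0],[0.015,0,0,-0.02,0,0,0],[0.015,0,0,-0.015,0,0,0],[0.015,0,0,0,0,0,0]])

```text
time_s: 27.28
ee_pos: [594.3, -140.7, 142.2]
tcp_rot: [-3.138, 0.0, -1.646]
ft_force: [-0.4, 0.3, -1.3]
grip_width: 22.5
```

Run:
```python
from h import *
go([587.7,-219.3,140],-94.4)
c=cam("wrist"); p,d=capture("wrist"); np.savez("w13.npz",p=p,d=d,K=c[0],R=c[1],t=c[2])
save("w13",p,(130,0,390,384),1.56)
p,d=capture("scene"); save("sc13",p,(140,130,340,260),3.5)
```

```text
t 27.27 ee [ 594.3 -140.7  142.2] rpy [-1.7982e+02  1.0000e-02 -9.4310e+01] w 22.5 F [-0.4  0.3 -1.3]
rotvec [-0.18  0.01  0.09] shift before rot [78.8  0.7  2.2] after [78.8  0.6  2.2]
```

View pics/w13.png

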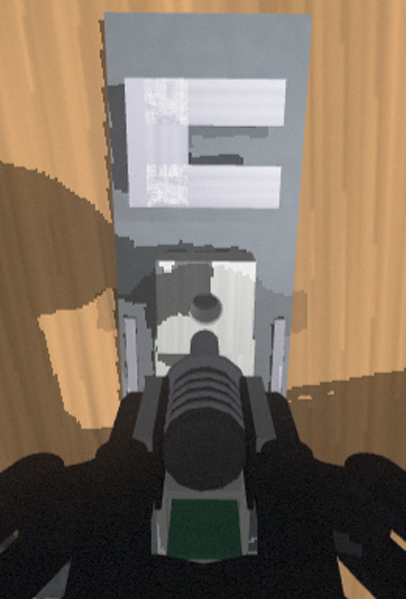

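View pics/sc13.png

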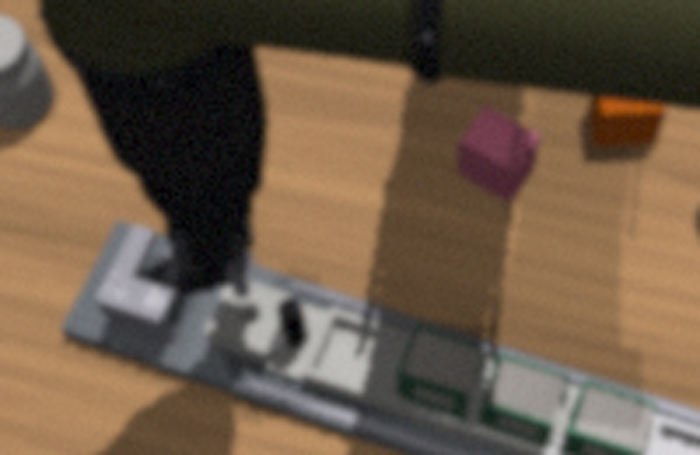

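Run:
```python
from h import *
D=np.load("w13.npz"); p=D["p"]; save("w13z",np.clip(p*1.6,0,255).astype(np.uint8),(210,180,320,330),5)
```

```text
(no output)
```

View pics/w13z.png

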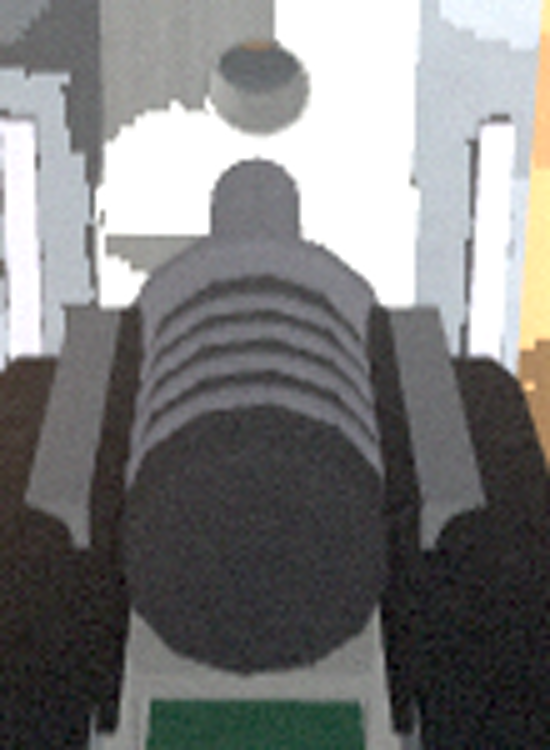

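Run:
```python
from h import *
D=np.load("w13.npz"); c=(D["K"],D["R"],D["t"]); f=lambda a:np.array(a)/5+[209.9,179.9]
u=np.array([.0767,.9971,0])
k=ray(c,f([(255,405),(255,672),(123,538),(386,538)]),171.4); print(k.round(1),k.mean(0))
t=ray(c,f([(255,157)]),89.4)+6*u; print("tip",t); print("tip sides",ray(c,f([(212,200),(299,200)]),89.4))
b=ray(c,f([(258,38),(259,133),(210,88),(309,88)]),47); print("bore",b.mean(0),b.round(1))
q=np.array([(126,79),(286,80),(280,208),(128,208)]); g=lambda a:np.array(a)/1.56+[129.7,-.3]
print("notch cl",ray(c,g([(189,126),(189,166)]),66).round(1),"mouth",ray(c,g([(286,126),(281,166)]),66).round(1))
```

```text
[[ 593.5 -154.2  171.4]
 [ 595.5 -127.6  171.4]
 [ 605.7 -142.2  171.4]
 [ 583.3 -140.5  171.4]] [ 594.51090792 -141.10889074  171.4       ]
tip [[ 594.95040824 -138.13907887   89.4       ]]
tip sides [[ 600.77895198 -138.30454597   89.4       ]
 [ 588.99987684 -137.44045773   89.4       ]]
bore [ 594.30370172 -139.54860484   47.        ] [[ 593.9 -147.8   47. ]
 [ 594.9 -131.7   47. ]
 [ 602.2 -140.    47. ]
 [ 586.3 -138.8   47. ]]
notch cl [[ 595.  -227.8   66. ]
 [ 596.3 -211.6   66. ]] mouth [[ 554.1 -224.7   66. ]
 [ 556.6 -208.6   66. ]]
```

>>> jog_arm(targets=[[0.015,0.015,0.0005,0,0,0,0],[0.015,0.025,0.001,0,0,0,0],[0.015,0.025,0.001,0,0,0,0],[0.015,0.0158,0.0005,0,0,0,0],[0.015,0,0,0,0,0,0],[0.015,0,0,0,0,0,0]])

```text
time_s: 28.12
ee_pos: [584.4, -220.9, 139.9]
tcp_rot: [3.141, 0.0, -1.646]
ft_force: [0.1, 0.4, -1.5]
grip_width: 22.6
```

Run:
```python
from h import *
go([587.7,-219.3,142.2],-94.4)
c=cam("wrist"); p,d=capture("wrist"); np.savez("w14.npz",p=p,d=d,K=c[0],R=c[1],t=c[2])
save("w14",np.clip(p*1.3,0,255).astype(np.uint8),(190,150,350,330),3.3)
```

```text
t 28.12 ee [ 584.4 -220.9  139.9] rpy [ 1.7998e+02  1.0000e-02 -9.4320e+01] w 22.6 F [ 0.1  0.4 -1.5]
rotvec [0.02 0.01 0.08] shift before rot [-1.8 -3.2 -2.3] after [-1.8 -3.2 -2.3]
```

View pics/w14.png

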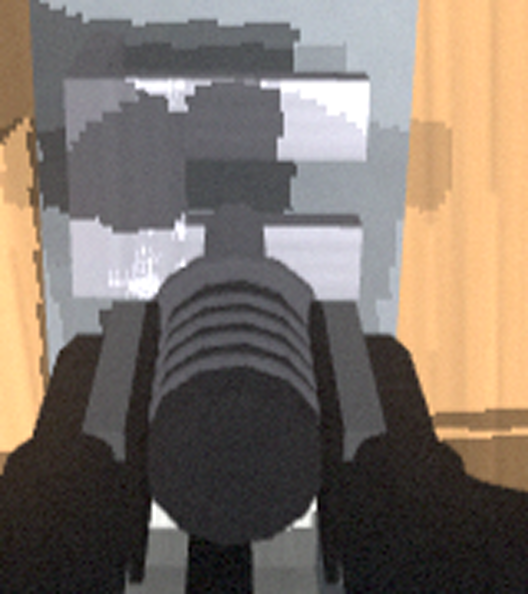

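Run:
```python
from h import *
D=np.load("w14.npz"); c=(D["K"],D["R"],D["t"]); f=lambda a:np.array(a)/3.3+[189.85,149.85]
u=np.array([.0767,.9971,0])
n=ray(c,f([(187,160),(366,160),(361,227),(187,227)]),66); print(n.round(1))
tz=139.9-52.8
t=ray(c,f([(236,203)]),tz)+6*u; print("tip",t); print("sides",ray(c,f([(205,235),(266,235)]),tz-0))
fl=ray(c,f([(236,252)]),tz+48)+15*u; print("flange top ctr",fl); print(ray(c,f([(158,300),(313,300)]),tz+48))
k=ray(c,f([(235,366),(235,543),(148,455),(320,455)]),tz+82); print(k.round(1),k.mean(0).round(1))
```

```text
[[ 594.8 -227.    66. ]
 [ 555.  -224.    66. ]
 [ 556.7 -208.    66. ]
 [ 596.2 -210.9   66. ]]
tip [[ 584.53554563 -218.22859448   87.1       ]]
sides [[ 590.96615296 -217.63769136   87.1       ]
 [ 578.43777209 -216.69890599   87.1       ]]
flange top ctr [[ 584.53977327 -219.84545747  135.1       ]]
[[ 596.3896767  -227.42241569  135.1       ]
 [ 571.78308899 -225.57965381  135.1       ]]
[[ 583.6 -234.4  169.1]
 [ 585.6 -207.7  169.1]
 [ 595.8 -222.2  169.1]
 [ 573.6 -220.6  169.1]] [ 584.7 -221.2  169.1]
```

>>> jog_arm(targets=[[0.015,-0.002,-0.002,0,0,2,0],[0.015,0,0,0.008,0,0,0],[0.015,0,0,0,0,0,0]])

```text
time_s: 28.55
ee_pos: [586.1, -218.7, 130.9]
tcp_rot: [3.14, -0.035, -1.645]
ft_force: [0.1, 0.4, -1.1]
grip_width: 22.5
```

Run:
```python
from h import *
go([587.7,-219.3,142.2],-94.4)
c=cam("wrist"); p,d=capture("wrist"); np.savez("w15.npz",p=p,d=d,K=c[0],R=c[1],t=c[2])
save("w15",np.clip(p*1.3,0,255).astype(np.uint8),(190,150,350,330),3.3)
p,d=capture("scene"); save("sc15",p,(140,130,340,260),3.5)
```

```text
t 28.55 ee [ 586.1 -218.7  130.9] rpy [179.88  -1.98 -94.25] w 22.5 F [ 0.1  0.4 -1.1]
rotvec [ 0.11 -1.98  0.14] shift before rot [  0.9  -1.6 -11.3] after [  0.5  -1.6 -11.3]
```

View pics/w15.png

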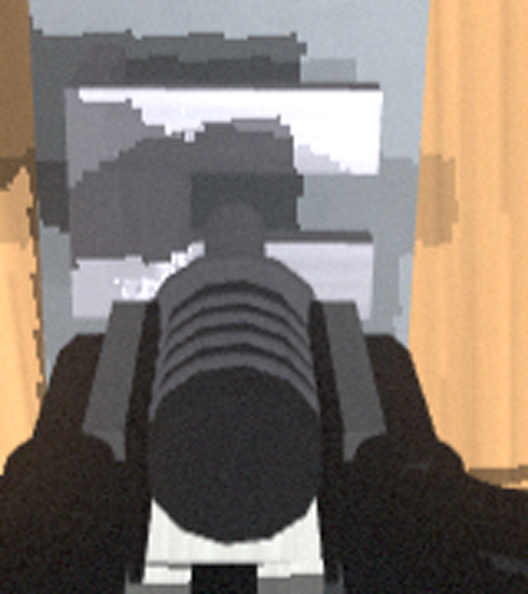

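View pics/sc15.png

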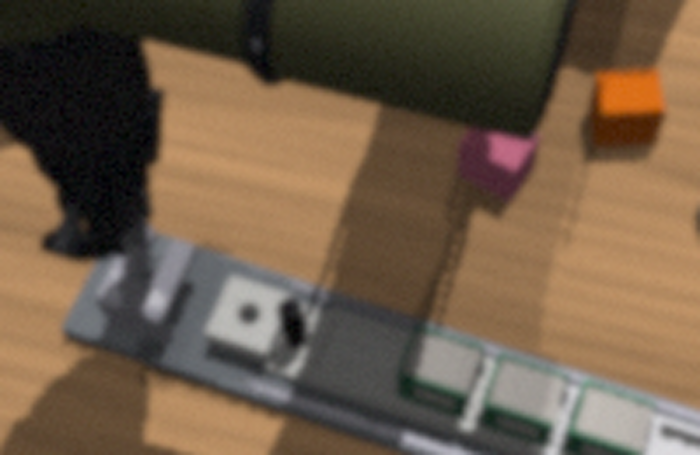

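Run:
```python
from h import *
D=np.load("w15.npz"); c=(D["K"],D["R"],D["t"]); f=lambda a:np.array(a)/3.3+[189.85,149.85]
u=np.array([.0767,.9971,0])
n=ray(c,f([(191,175),(379,175),(372,246),(191,246)]),66); print(n.round(1)); a=(n[0]+n[3])/2;b=(n[1]+n[2])/2; print(a,b)
tz=130.9-52.8
t=ray(c,f([(236,202)]),tz)+6*u; print("tip",t); print("sides",ray(c,f([(207,230),(265,230)]),tz))
fl=ray(c,f([(236,252)]),tz+48)+15*u; print("flange top ctr",fl)
k=ray(c,f([(235,366),(235,543),(148,455),(320,455)]),tz+82); print(k.round(1),k.mean(0).round(1))
```

```text
[[ 595.  -226.7   66. ]
 [ 554.8 -223.7   66. ]
 [ 556.9 -207.4   66. ]
 [ 596.4 -210.4   66. ]]
[ 595.70338214 -218.5300403    66.        ] [ 555.82851436 -215.55635608   66.        ]
tip [[ 586.02229192 -218.10243567   78.1       ]]
sides [[ 591.95059922 -218.45340184   78.1       ]
 [ 580.06494443 -217.56675499   78.1       ]]
flange top ctr [[ 586.26430952 -217.70311439  126.1       ]]
[[ 585.5 -231.1  160.1]
 [ 587.4 -205.   160.1]
 [ 597.7 -219.1  160.1]
 [ 575.4 -217.5  160.1]] [ 586.5 -218.2  160.1]
```

>>> jog_arm(targets=[[0.015,-0.0002,0,0.006,0,0,0],[0.015,-0.0002,0,0.006,0,0,0],[0.015,-0.0002,0,0.006,0,0,0],[0.015,-0.0002,0,0.006,0,0,0],[0.015,0,0,0,0,0,0]])

```text
time_s: 29.28
ee_pos: [586.2, -219.5, 107.4]
tcp_rot: [3.14, -0.035, -1.646]
ft_force: [-0.6, -0.2, -1.7]
grip_width: 22.5
```

>>> jog_arm(targets=[[0.015,-0.0007,-0.0005,0.004,0,0,0],[0.015,-0.0002,0,0.007,0,0,0],[0.015,-0.0002,0,0.007,0,0,0],[0.015,-0.0002,0,0.006,0,0,0],[0.015,-0.0001,0,0.004,0,0,0],[0.015,0,0,0,0,0,0]])

```text
time_s: 30.02
ee_pos: [586.9, -219.1, 79.8]
tcp_rot: [3.141, -0.035, -1.646]
ft_force: [0.6, -0.4, -1.6]
grip_width: 22.6
```

>>> jog_arm(targets=[[0.015,-0.0001,0,0.002,0,0,0],[0.015,-0.0001,0,0.002,0,0,0],[0.015,0,0,0,0,0,0]])

```text
time_s: 30.4
ee_pos: [587.1, -219.1, 76.0]
tcp_rot: [3.141, -0.035, -1.646]
ft_force: [-0.1, -0.0, -1.3]
grip_width: 22.4
```

Run:
```python
from h import *
go([587.7,-219.3,75],-94.4)
c=cam("wrist"); p,d=capture("wrist"); np.savez("w16.npz",p=p,d=d,K=c[0],R=c[1],t=c[2])
save("w16",np.clip(p*1.3,0,255).astype(np.uint8),(170,130,370,350),2.7)
```

```text
t 30.4 ee [ 587.1 -219.1   76. ] rpy [179.99  -2.   -94.32] w 22.4 F [-0.1 -0.  -1.3]
rotvec [ 0.01 -2.    0.08] shift before rot [ 0.2 -0.7  1. ] after [ 0.2 -0.7  1. ]
```

View pics/w16.png

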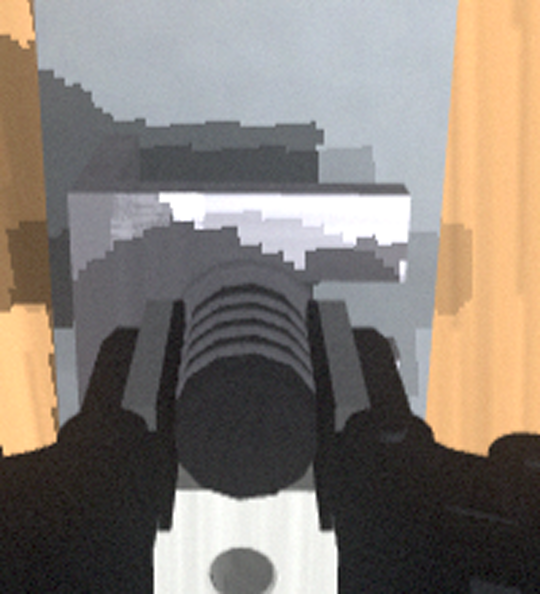

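>>> jog_arm(targets=[[0.015,0,0,0.0012,0,0,0],[0.015,0,0,0,0,0,0],[0.03,0,0,0,0,0,0],[0.05,0,0,0,0,0,0],[0.06,0,0,0,0,0,0],[0.06,0,0,0,0,0,0],[0.06,0,0,-0.02,0,0,0],[0.06,0.001,0,-0.04,0,0,0],[0.06,0.001,0,-0.04,0,0,0],[0.06,0,0,0,0,-2,0],[0.06,0,0,0,0,0,0]])

```text
time_s: 31.82
ee_pos: [587.4, -217.9, 176.0]
tcp_rot: [-3.14, 0.001, -1.647]
ft_force: [0.3, -0.1, -0.9]
grip_width: 59.9
```

Run:
```python
from h import *
go([587.7,-219.3,75],-94.4)
c=cam("wrist"); p,d=capture("wrist"); np.savez("w17.npz",p=p,d=d,K=c[0],R=c[1],t=c[2])
save("w17",np.clip(p*1.3,0,255).astype(np.uint8),(130,80,390,350),2.2)
```

```text
t 31.82 ee [ 587.4 -217.9  176. ] rpy [-1.7992e+02  3.0000e-02 -9.4360e+01] w 59.9 F [ 0.3 -0.1 -0.9]
rotvec [-0.08  0.03  0.04] shift before rot [  1.4  -0.3 101. ] after [  1.4  -0.4 101. ]
```

View pics/w17.png

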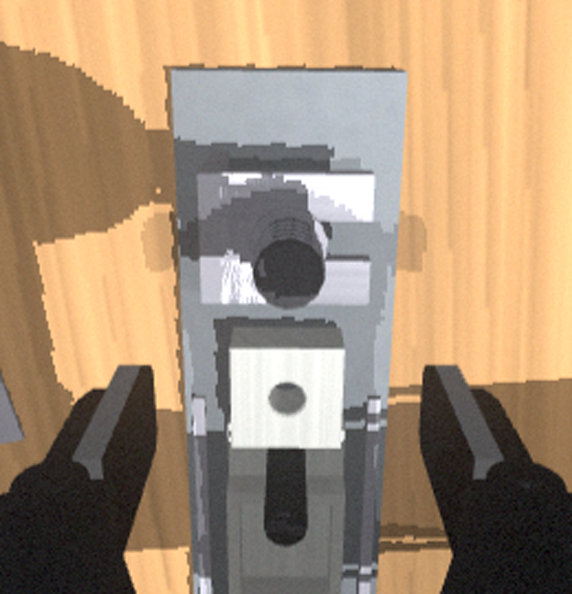

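Run:
```python
from h import *
D=np.load("w17.npz"); c=(D["K"],D["R"],D["t"]); f=lambda a:np.array(a)/2.2+[129.8,79.8]
k=ray(c,f([(290,238),(290,308),(254,272),(326,272)]),104); print(k.round(1),k.mean(0))
print("flange front",ray(c,f([(290,206)]),70)+15*np.array([.0767,.9971,0]))
w=cloud(c,D["d"]); y,x=(int(79.8+275/2.2),int(129.8+290/2.2)); print("top z",np.nanmedian(w[y-6:y+7,x-6:x+7].reshape(-1,3),0))
print("handle",ray(c,f([(286,528)]),87))
n=ray(c,f([(374,221),(370,257)]),66); print("mouth",n.round(1))
```

```text
[[ 586.2 -231.7  104. ]
 [ 588.  -206.9  104. ]
 [ 599.  -220.8  104. ]
 [ 575.1 -219.   104. ]] [ 587.09133005 -219.59294884  104.        ]
flange front [[ 587.15756312 -218.67900281   70.        ]]
top z [ 587.53723126 -220.11036518  105.5754288 ]
handle [[ 597.46800307 -102.59316833   87.        ]]
mouth [[ 554.6 -224.3   66. ]
 [ 556.6 -209.9   66. ]]
```

>>> jog_arm(targets=[[0.008,-0.02,0,0,0,0,0],[0.008,-0.03,-0.0006,0,0,0,0],[0.008,-0.0265,-0.0006,0,0,0,0],[0.008,-0.011,0,0.02,0,0,0],[0.008,0,0,0.04,0,0,0],[0.008,0,0,0.035,0,0,0],[0.008,0,0,0.016,0,0,0],[0.008,0,0,0.005,0,0,0],[0.008,0,0,0,0,0,0]])

```text
time_s: 33.0
ee_pos: [595.5, -130.6, 59.8]
tcp_rot: [-3.141, -0.0, -1.646]
ft_force: [-1.0, -0.0, 0.2]
grip_width: 8.2
```

Run:
```python
from h import *
go([595.3,-130.7,58],-94.4)
c=cam("wrist"); p,d=capture("wrist"); save("w18",np.clip(p*1.3,0,255).astype(np.uint8),(130,80,390,350),2.2)
```

```text
t 33.0 ee [ 595.5 -130.6   59.8] rpy [-1.7994e+02 -2.0000e-02 -9.4310e+01] w 8.2 F [-1.  -0.   0.2]
rotvec [-0.06 -0.02  0.09] shift before rot [0.1 0.2 1.8] after [0.1 0.2 1.8]
```

View pics/w18.png

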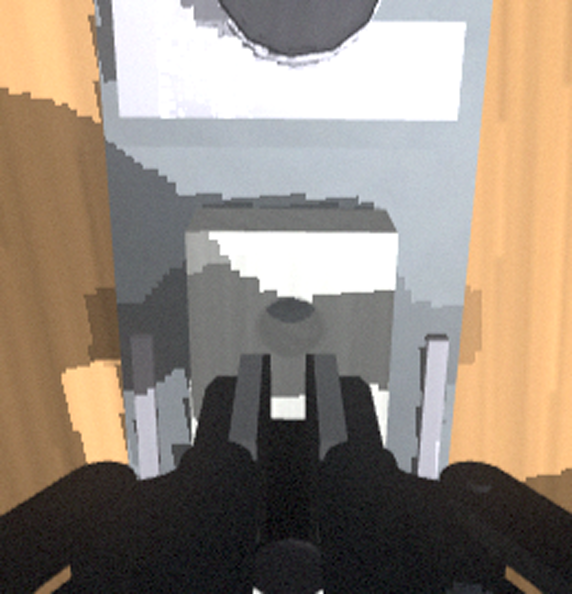

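>>> jog_arm(targets=[[0.008,-0.003,0,0,0,0,0],[0.008,-0.002,0,0,0,0,0],[0.008,-0.002,0,0,0,0,0],[0.008,-0.003,0,0,0,0,0],[0.008,-0.004,0,0,0,0,0],[0.008,-0.005,0,0,0,0,0],[0.008,-0.005,0,0,0,0,0],[0.008,-0.005,0,0,0,0,0],[0.008,-0.005,0,0,0,0,0],[0.008,-0.005,0,0,0,0,0],[0.008,-0.005,0,0,0,0,0],[0.008,-0.005,0,0,0,0,0],[0.008,-0.005,0,0,0,0,0],[0.008,-0.005,0,0,0,0,0],[0.008,-0.004,0,0,0,0,0],[0.008,-0.004,0,0,0,0,0]])

```text
time_s: 35.05
ee_pos: [600.4, -63.4, 59.1]
tcp_rot: [-3.141, -0.0, -1.646]
ft_force: [4.8, -1.8, 1.2]
grip_width: 8.0
```

Run:
```python
from h import *
go([595.3,-130.7,58],-94.4)
c=cam("wrist"); p,d=capture("wrist"); save("w19",np.clip(p*1.3,0,255).astype(np.uint8),(130,80,390,384),1.9)
```

```text
t 35.05 ee [600.4 -63.4  59.1] rpy [-179.96   -0.    -94.31] w 8.0 F [ 4.8 -1.8  1.2]
rotvec [-0.04 -0.    0.09] shift before rot [67.5 -0.   1.1] after [67.5 -0.1  1.1]
```

View pics/w19.png

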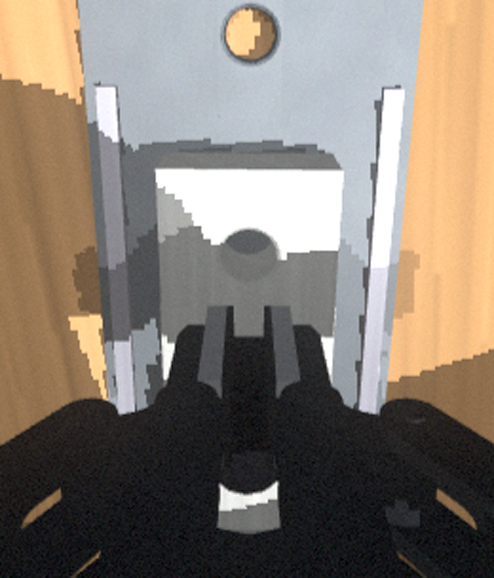

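>>> jog_arm(targets=[[0.008,-0.003,-0.0003,0,0,0,0],[0.008,-0.004,-0.0002,0,0,0,0],[0.008,-0.004,0,0,0,0,0],[0.008,-0.004,0,0,0,0,0],[0.008,-0.004,0,0,0,0,0],[0.008,-0.004,0,0,0,0,0],[0.008,-0.004,0,0,0,0,0],[0.008,-0.004,0,0,0,0,0],[0.008,-0.004,0,0,0,0,0],[0.008,-0.003,0,0,0,0,0],[0.008,-0.003,0,0,0,0,0],[0.008,-0.002,0,0,0,0,0],[0.008,-0.002,0,0,0,0,0],[0.008,0,0,0,0,0,0]])

```text
time_s: 36.85
ee_pos: [604.1, -18.5, 59.0]
tcp_rot: [-3.141, 0.0, -1.646]
ft_force: [0.8, -0.2, -0.7]
grip_width: 8.4
```

Run:
```python
from h import *
go([595.3,-130.7,58],-94.4)
c=cam("wrist"); p,d=capture("wrist"); np.savez("w20.npz",p=p,d=d,K=c[0],R=c[1],t=c[2]); save("w20",np.clip(p*1.3,0,255).astype(np.uint8),(130,80,390,384),1.9)
```

```text
t 36.85 ee [604.1 -18.5  59. ] rpy [-1.7998e+02  2.0000e-02 -9.4300e+01] w 8.4 F [ 0.8 -0.2 -0.7]
rotvec [-0.02  0.02  0.1 ] shift before rot [112.6   0.3   0.9] after [1.126e+02 1.000e-01 1.000e+00]
```

View pics/w20.png

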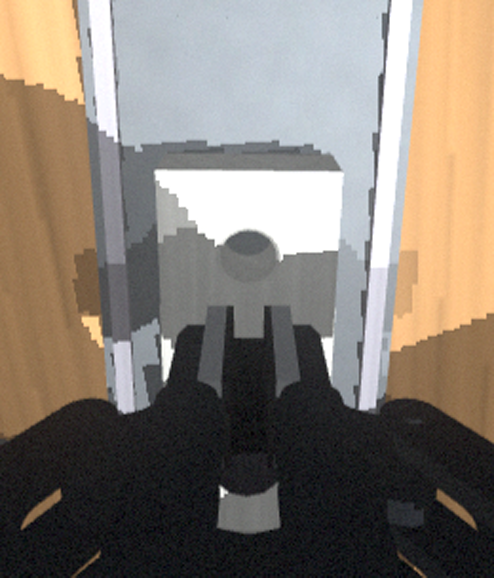

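Run:
```python
from h import *
D=np.load("w20.npz"); c=(D["K"],D["R"],D["t"]); f=lambda a:np.array(a)/1.9+[129.75,79.75]
b=ray(c,f([(248,230),(248,282)]),47).mean(0); print(b,"travel",np.linalg.norm(b[:2]-[594.3,-139.6]))
```

```text
[603.35918952 -35.91888989  47.        ] travel 104.07613322848134
```

>>> jog_arm(targets=[[0.008,-0.002,0,0,0,0,0],[0.008,-0.002,0,0,0,0,0],[0.008,-0.002,0,0,0,0,0],[0.008,-0.002,0,0,0,0,0],[0.008,-0.0015,0,0,0,0,0],[0.008,-0.0015,0,0,0,0,0],[0.008,-0.001,0,0,0,0,0],[0.008,-0.001,0,0,0,0,0],[0.008,-0.001,0,0,0,0,0],[0.008,0,0,0,0,0,0]])

```text
time_s: 38.15
ee_pos: [605.1, -4.7, 59.1]
tcp_rot: [-3.141, 0.0, -1.646]
ft_force: [2.2, -2.2, -0.2]
grip_width: 7.9
```

>>> jog_arm(targets=[[0.008,-0.001,0,0,0,0,0],[0.008,-0.001,0,0,0,0,0],[0.008,-0.001,0,0,0,0,0]])

```text
time_s: 38.52
ee_pos: [605.3, -2.2, 59.1]
tcp_rot: [-3.141, -0.001, -1.646]
ft_force: [1.8, -6.3, -1.2]
grip_width: 8.1
```

>>> jog_arm(targets=[[0.008,-0.001,0,0,0,0,0],[0.008,-0.001,0,0,0,0,0]])

```text
time_s: 38.78
ee_pos: [605.3, -2.0, 59.1]
tcp_rot: [3.141, -0.004, -1.647]
ft_force: [3.6, -12.6, -1.5]
grip_width: 7.9
```

>>> jog_arm(targets=[[0.008,-0.001,0,0,0,0,0],[0.008,0,0,0,0,0,0],[0.008,0.003,0,0,0,0,0],[0.008,0.004,0,0,0,0,0],[0.008,0.008,0,0,0,0,0],[0.008,0,0,-0.02,0,0,0],[0.008,0,0,-0.05,0,0,0],[0.008,0,0,-0.04,0,0,0],[0.008,0,0,0,0,0,0]])

```text
time_s: 39.9
ee_pos: [606.4, -13.6, 175.6]
tcp_rot: [-3.132, 0.002, -1.646]
ft_force: [0.3, -0.2, -1.4]
grip_width: 7.6
```

Run:
```python
from h import *
go([595.3,-130.7,58],-94.4)
c=cam("wrist"); p,d=capture("wrist"); np.savez("w21.npz",p=p,d=d,K=c[0],R=c[1],t=c[2]); save("w21",np.clip(p*1.3,0,255).astype(np.uint8),(130,0,390,384),1.56)
p,d=capture("scene"); save("sc21",p,(140,130,500,330),2.2)
```

```text
t 39.9 ee [606.4 -13.6 175.6] rpy [-1.7948e+02  1.0000e-01 -9.4300e+01] w 7.6 F [ 0.3 -0.2 -1.4]
rotvec [-0.52  0.1   0.1 ] shift before rot [117.8   3.3 117.3] after [117.6   2.  117.6]
```

View pics/w21.png

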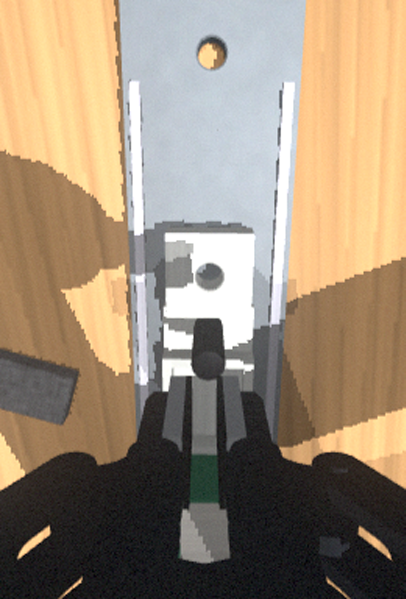

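View pics/sc21.png

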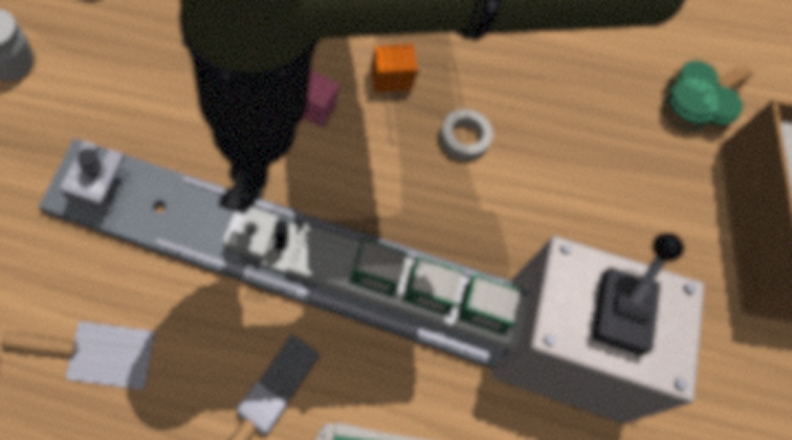

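Run:
```python
from h import *
D=np.load("w21.npz"); c=(D["K"],D["R"],D["t"]); f=lambda a:np.array(a)/1.56+[129.7,-.3]
b=ray(c,f([(209,261),(209,291)]),47).mean(0); a=ray(c,f([(211,35),(211,70)]),18).mean(0); print(b,a,np.linalg.norm((b-a)[:2]),np.linalg.norm(b[:2]-[594.3,-139.6]))
print("handle",ray(c,f([(208,365)]),87), "was 597.5,-102.6")
p,d=capture("top"); w=cloud(cam("top"),d); z=w[:,:,2]
m=(z>228)&(z<275); m[:100]=0;m[200:]=0;m[:,130:]=0;m[:,60:80]&=1
n,l,st,ce=cv2.connectedComponentsWithStats(m.astype(np.uint8))
for i in range(1,n): print(ce[i],st[i],w[l==i].mean(0),w[l==i].max(0),w[l==i].min(0))
save("top21",p,(60,100,260,220),4)
```

```text
[604.77712297 -20.29828242  47.        ] [ 595.10243447 -140.127124     18.        ] 120.21876255808759 119.76088645040709
handle [[607.92745217  16.65835454  87.        ]] was 597.5,-102.6Traceback (most recent call last):
  File "<stdin>", line 6, in <module>
numpy._core._exceptions._UFuncOutputCastingError: Cannot cast ufunc 'bitwise_and' output from dtype('int64') to dtype('bool') with casting rule 'same_kind'
```

Run:
```python
from h import *
D=np.load("top0.npz"); w=D["w"]; p=D["p"]; z=w[:,:,2]; c=cam("top")
save("lev0",p,(70,110,140,190),8)
m=(z>228)&(z<275); m[:100]=0;m[200:]=0;m[:,130:]=0
n,l,st,ce=cv2.connectedComponentsWithStats(m.astype(np.uint8))
for i in range(1,n): print(ce[i],st[i],w[l==i].mean(0),w[l==i].max(0),w[l==i].min(0), ray(c,ce[i],247))
go([535,362,275],-94.4)
```

```text
[ 93.08 150.81] [ 88 146  11  11 100] [595.81655395 358.89496432 254.48911749] [610.13971426 371.51590694 262.12314237] [584.01079547 349.22544267 228.46863298] [[597.24359818 361.90221948 247.        ]]
t 40.05 ee [604.1 -13.6 169.1] rpy [ 1.7999e+02  2.0000e-02 -9.4310e+01] w 8.2 F [0.2 0.4 0.2]
rotvec [0.01 0.02 0.09] shift before rot [-369.4   97.1 -105.8] after [-369.2   97.7 -105.9]
```

View pics/lev0.png

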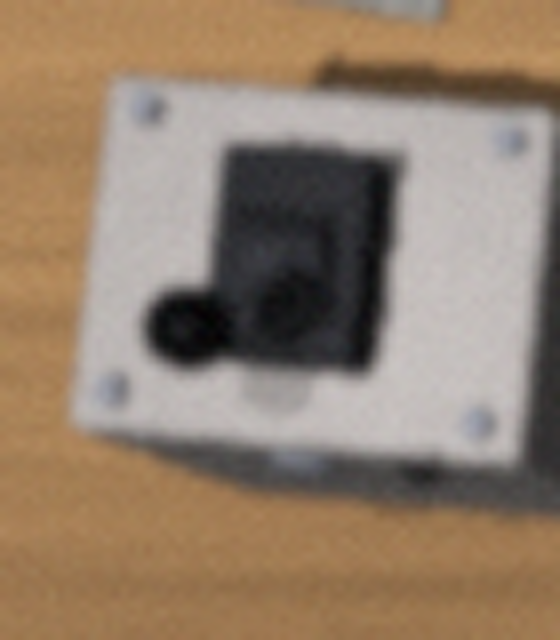

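>>> jog_arm(targets=[[0.0,0,0.015,-0.025,0,0,0],[0.0,0,0.03,-0.035,0,0,0],[0.0,-0.01,0.03,-0.03,0,0,0],[0.0,-0.03,0.022,-0.016,0,0,0],[0.0,-0.045,0,0,0,0,0],[0.0,-0.05,0,0,0,0,0],[0.0,-0.05,0,0,0,0,0],[0.0,-0.05,0,0,0,0,0],[0.0,-0.05,0,0,0,0,0],[0.0,-0.045,0,0,0,0,0],[0.0,-0.03,0,0,0,0,0],[0.0,-0.009,0,0,0,0,0],[0.0,0,0,0,8,0,0],[0.0,0,0,0,8,0,0],[0.0,0,0,0,8,0,0],[0.0,0,0,0,8,0,0],[0.0,0,0,0,8,0,0],[0.0,0,0,0,5,0,0],[0.0,0,0,0,0,0,0]])

```text
time_s: 42.42
ee_pos: [534.7, 360.0, 272.8]
tcp_rot: [-2.357, -0.004, -1.646]
ft_force: [-0.4, -0.6, -0.5]
grip_width: -0.3
```

Run:
```python
from h import *
o=get_obs(); print(o["joint_pos"].round(2)); R=Ro.from_euler("xyz",o["tcp_rot"]).as_matrix(); print(R.round(3)); go([535,362,275],-94.4)
print("to target",R.T@(np.array([565,364,245])-o["ee_pos"]))
p,d=capture("scene"); save("sc22",p,(300,90,512,330),2.5)
```

```text
[ 1.2  -0.28 -0.57  0.83 -1.16 -1.57]
[[-0.075 -0.706  0.704]
 [-0.997  0.05  -0.056]
 [ 0.004 -0.706 -0.708]]
t 42.42 ee [534.7 360.  272.8] rpy [-135.06   -0.22  -94.29] w -0.3 F [-0.4 -0.6 -0.5]
rotvec [-44.94  -0.17   0.19] shift before rot [-2.  -1.7 -1.5] after [-2.  -0.1 -2.2]
to target [-6.36505958 -1.5578027  40.72527785]
```

View pics/sc22.png

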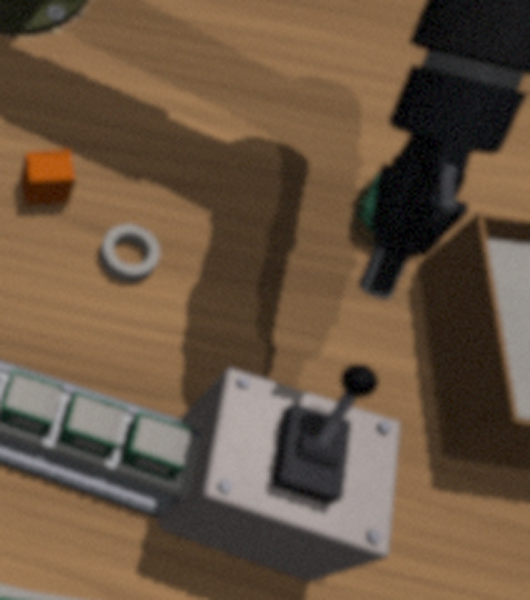

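>>> jog_arm(targets=[[0.0,-0.003,-0.0008,0.014,0,0,0],[0.0,-0.003,-0.0008,0.016,0,0,0],[0.0,0,0,0.009,0,0,0],[0.0,0,0,0,0,0,0]])

```text
time_s: 42.98
ee_pos: [565.1, 364.5, 247.1]
tcp_rot: [-2.357, -0.002, -1.648]
ft_force: [0.0, -0.2, 0.3]
grip_width: -0.1
```

Run:
```python
from h import *
go([565,364,245],-94.4)
p,d=capture("scene"); save("sc23",p,(380,150,512,290),4)
p,d=capture("wrist"); save("w23",np.clip(p*1.3,0,255).astype(np.uint8))
```

```text
t 42.98 ee [565.1 364.5 247.1] rpy [-1.3506e+02 -1.2000e-01 -9.4400e+01] w -0.1 F [ 0.  -0.2  0.3]
rotvec [-4.494e+01 -1.100e-01  4.000e-02] shift before rot [0.5 1.5 1.5] after [0.5 0.  2.1]
```

View pics/sc23.png

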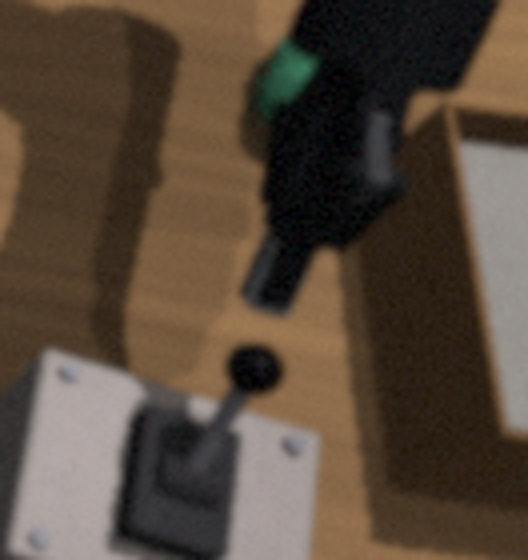

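View pics/w23.png

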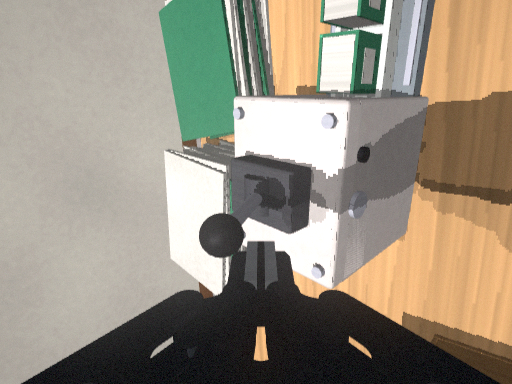

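Run:
```python
from h import *
c=cam("wrist"); o=get_obs()
print("TCP px",proj(c,o["ee_pos"]))
for P in ([597.5,361.5,247],[597.5,358,247],[597.5,364,247],[597.5,361.5,252]): print(P,proj(c,P))
print(ray(c,(220.5,235.5),247))
```

```text
TCP px [[263.29604543 255.35828368]]
[597.5, 361.5, 247] [[225.13669622 232.77826374]]
[597.5, 358, 247] [[224.64871806 227.1975035 ]]
[597.5, 364, 247] [[225.48228443 236.73058179]]
[597.5, 361.5, 252] [[218.34040962 235.41094867]]
[[602.32868642 364.47932077 247.        ]]
```

>>> jog_arm(targets=[[0.0,0,-0.0028,0.0036,0,0,0],[0.0,0,-0.0035,0.0035,0,0,0],[0.0,0,-0.0035,0.0035,0,0,0],[0.0,0,-0.0035,0.0035,0,0,0],[0.0,0,-0.0035,0.0035,0,0,0],[0.0,0,-0.0035,0.0035,0,0,0],[0.0,0,-0.0035,0.0035,0,0,0],[0.0,0,-0.0035,0.0035,0,0,0],[0.0,0,-0.0035,0.0035,0,0,0],[0.0,0,-0.0035,0.0035,0,0,0],[0.0,0,-0.0035,0.0035,0,0,0],[0.0,0,-0.0035,0.0035,0,0,0],[0.0,0,0,0,0,0,0]])

```text
time_s: 44.7
ee_pos: [623.5, 360.6, 247.0]
tcp_rot: [-2.357, -0.001, -1.647]
ft_force: [0.0, -0.1, 0.5]
grip_width: -0.1
```

Run:
```python
from h import *
go([565,364,245],-94.4)
p,d=capture("scene"); save("sc24",p,(380,150,512,330),3.3)
p,d=capture("wrist"); save("w24",np.clip(p*1.3,0,255).astype(np.uint8),(120,100,420,350),2)
```

```text
t 44.7 ee [623.5 360.6 247. ] rpy [-1.3504e+02 -7.0000e-02 -9.4340e+01] w -0.1 F [ 0.  -0.1  0.5]
rotvec [-44.96  -0.05   0.08] shift before rot [  1.   42.8 -40. ] after [ 1.1 58.5  2. ]
```

View pics/sc24.png

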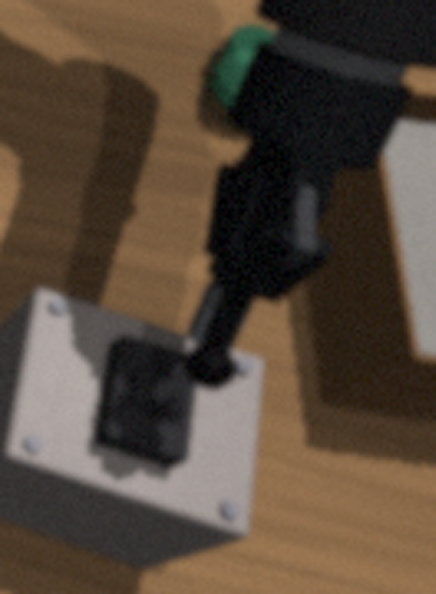

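View pics/w24.png

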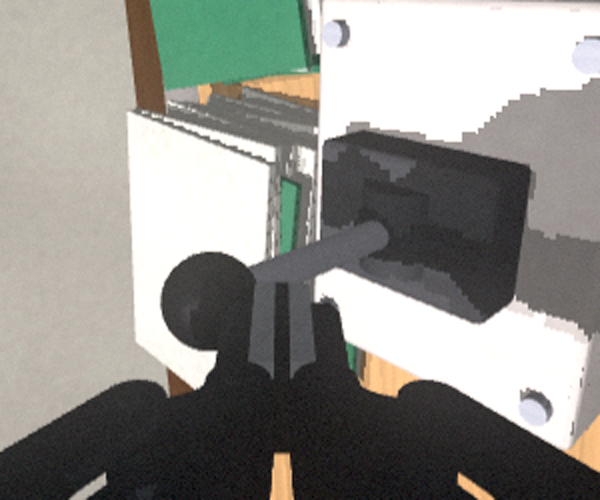

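>>> jog_arm(targets=[[0.0,0,0.0042,-0.0042,0,0,0],[0.0,0,-0.0057,-0.0057,0,0,0],[0.0,0,-0.0035,0.0035,0,0,0],[0.0,0,-0.0035,0.0035,0,0,0],[0.0,0,-0.0035,0.0035,0,0,0],[0.0,0,-0.0035,0.0035,0,0,0],[0.0,0,0,0,0,0,0]])

```text
time_s: 45.68
ee_pos: [637.4, 359.4, 255.5]
tcp_rot: [-2.357, -0.001, -1.647]
ft_force: [0.5, -0.5, -0.2]
grip_width: -0.1
```

Run:
```python
from h import *
go([565,364,245],-94.4)
p,d=capture("scene"); save("sc25",p,(380,150,512,330),3.3)
p,d=capture("wrist"); save("w25",np.clip(p*1.3,0,255).astype(np.uint8),(120,100,420,350),2)
```

```text
t 45.67 ee [637.4 359.4 255.5] rpy [-1.3503e+02 -4.0000e-02 -9.4350e+01] w -0.1 F [ 0.5 -0.5 -0.2]
rotvec [-4.497e+01 -2.000e-02  6.000e-02] shift before rot [  0.9  58.7 -43.8] after [ 1.  72.5 10.5]
```

View pics/w25.png

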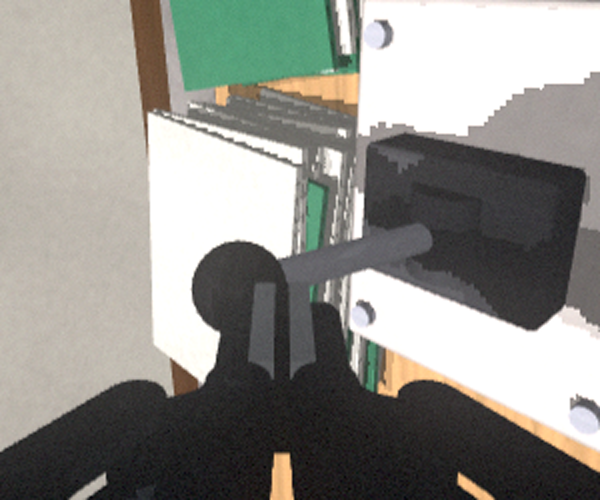

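>>> jog_arm(targets=[[0.0,0,-0.0028,0.0028,0,0,0],[0.0,0,-0.0028,0.0028,0,0,0],[0.0,0,-0.0028,0.0028,0,0,0],[0.0,0,-0.0028,0.0028,0,0,0],[0.0,0,0,0,0,0,0]])

```text
time_s: 46.4
ee_pos: [653.1, 358.5, 256.0]
tcp_rot: [-2.356, -0.0, -1.646]
ft_force: [-0.6, 0.0, 0.2]
grip_width: -0.1
```

Run:
```python
from h import *
go([565,364,245],-94.4)
p,d=capture("scene"); save("sc26",p,(380,150,512,330),3.3)
p,d=capture("wrist"); save("w26",np.clip(p*1.3,0,255).astype(np.uint8),(120,100,420,350),2)
```

```text
t 46.4 ee [653.1 358.5 256. ] rpy [-1.350e+02 -1.000e-02 -9.433e+01] w -0.1 F [-0.6  0.   0.2]
rotvec [-4.5e+01  2.0e-02  7.0e-02] shift before rot [  1.2  70.2 -54.6] after [ 1.3 88.3 11. ]
```

View pics/w26.png

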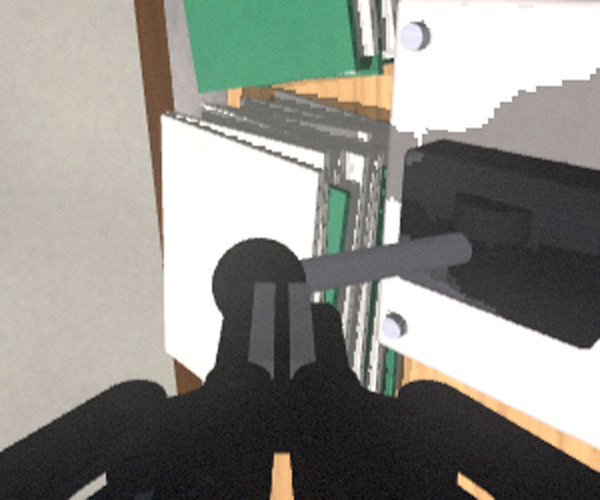

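View pics/sc26.png

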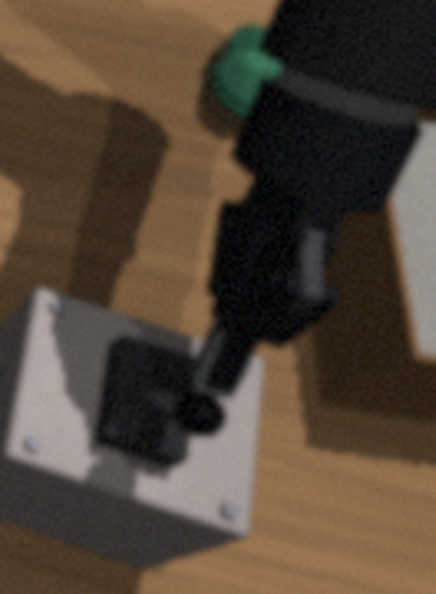

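>>> jog_arm(targets=[[0.0,0,-0.0018,0.0024,0,0,0],[0.0,0,-0.0018,0.0024,0,0,0],[0.0,0,-0.0018,0.0024,0,0,0],[0.0,0,0,0,0,0,0]])

```text
time_s: 47.0
ee_pos: [661.9, 357.8, 254.6]
tcp_rot: [-2.356, -0.0, -1.646]
ft_force: [0.2, 0.3, -0.3]
grip_width: 0.1
```

>>> jog_arm(targets=[[0.0,0,-0.0014,0.0014,0,0,0],[0.0,0,-0.0014,0.0014,0,0,0]])

```text
time_s: 47.25
ee_pos: [664.9, 357.8, 254.6]
tcp_rot: [-2.357, -0.001, -1.646]
ft_force: [-26.8, -1.3, 4.7]
grip_width: 0.1
```

>>> jog_arm(targets=[[0.0,0,0.004,-0.004,0,0,0],[0.0,0,0.02,-0.02,0,0,0],[0.0,0,0.03,-0.03,0,0,0],[0.0,0,0.03,-0.03,0,0,0],[0.0,0,0.02,-0.03,0,0,0],[0.0,0,0,-0.03,0,0,0],[0.0,0,0,0,0,0,0]])

```text
time_s: 48.12
ee_pos: [490.1, 372.0, 285.5]
tcp_rot: [-2.355, 0.004, -1.644]
ft_force: [-0.5, 0.7, 0.1]
grip_width: -0.0
```

Run:
```python
from h import *
go([565,364,245],-94.4)
p,d=capture("scene"); save("sc27",p,(140,130,500,330),2.2)
p,d=capture("top"); w=cloud(cam("top"),d); save("top27",p,(60,100,360,280),2.6)
z=w[:,:,2]
m=(z>228)&(z<275); m[:100]=0;m[200:]=0;m[:,130:]=0
n,l,st,ce=cv2.connectedComponentsWithStats(m.astype(np.uint8))
for i in range(1,n):
    if st[i,4]>20: print(ce[i],st[i],w[l==i].mean(0),ray(cam("top"),ce[i],247))
```

```text
t 48.12 ee [490.1 372.  285.5] rpy [-134.92    0.22  -94.17] w -0.0 F [-0.5  0.7  0.1]
rotvec [-45.08   0.3    0.13] shift before rot [  2.7 -24.5  81.9] after [  2.3 -75.3  40.5]
[ 97.02777778 120.36111111] [ 91 115  12  14 108] [670.02712769 352.76223884 252.65604286] [[671.59738305 355.00177767 247.        ]]
```

View pics/sc27.png

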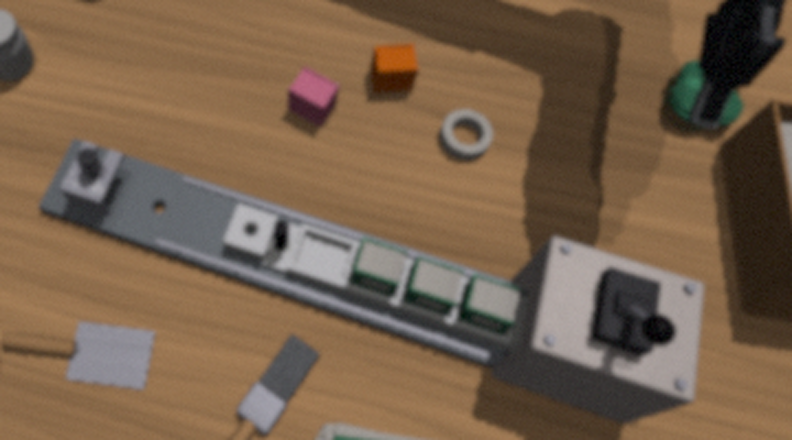

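View pics/top27.png

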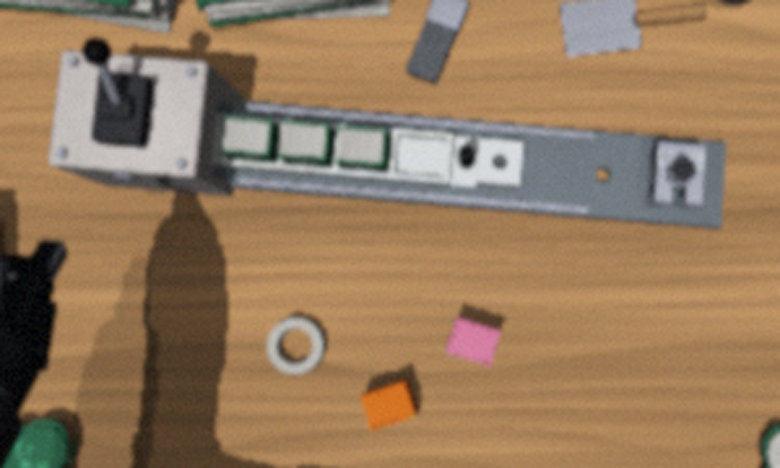

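Run:
```python
from h import *
p,d=capture("top"); c=cam("top"); w=cloud(c,d); p0=np.load("top0.npz")["p"]
save("lev27",p,(80,100,130,170),9)
for im,(u,v) in((p0,(93.4,150.6)),(p,(97,119.5))):
    g=im.mean(2); u0,v0=int(u),int(v); s=g[v0-9:v0+10,u0-9:u0+10]; m=(s<38).astype(np.uint8)
    n,l,st,ce=cv2.connectedComponentsWithStats(m); i=l[9,9]; print(i,st[i],ce[i]+[u0-9,v0-9],ray(c,ce[i]+[u0-9,v0-9],247))
# depth peak
for W,(u,v) in((np.load("top0.npz")["w"],(93,150)),(w,(97,120))):
    q=W[v-9:v+10,u-9:u+10].reshape(-1,3); q=q[(q[:,2]>240)]; 
    A=np.c_[2*q,np.ones(len(q))]; s=np.linalg.lstsq(A,(q**2).sum(1),rcond=None)[0]; print("sphere",s[:3],np.sqrt(s[3]+s[:3]@s[:3]),len(q))
sc,ds=capture("scene"); cs=cam("scene"); S=cloud(cs,ds); save("levs27",sc,(410,240,470,320),7)
q=S[255:310,415:465].reshape(-1,3); q=q[(q[:,2]>235)&(q[:,2]<270)]; A=np.c_[2*q,np.ones(len(q))]; s=np.linalg.lstsq(A,(q**2).sum(1),rcond=None)[0]; print("scene sphere",s[:3],len(q))
```

```text
1 [ 5  6 14  8 81] [ 94.81481481 150.40740741] [[598.23165295 357.80905205 247.        ]]
1 [ 5  6  9  8 60] [ 96.98333333 119.31666667] [[674.1640241  355.19425509 247.        ]]
sphere [596.35856241 361.19970339 249.58901506] 11.437403883869711 97
sphere [673.03860881 354.99556546 248.57340325] 11.812799855508159 99
scene sphere [674.71035551 353.86343578 248.91895665] 183
```

View pics/lev27.png

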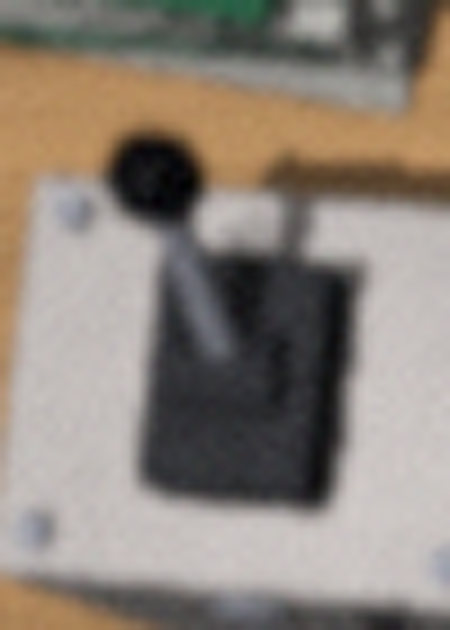

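Run:
```python
from h import *
p,d=capture("top"); c=cam("top"); w=cloud(c,d); z=w[:,:,2]
m=(z>60)&(z<95); m[:130]=0; m[185:]=0; m[:,:145]=0; m[:,345:]=0
n,l,st,ce=cv2.connectedComponentsWithStats(m.astype(np.uint8))
for i in range(1,n):
    if st[i,4]>30:
        q=w[l==i]; t=q[q[:,2]>75]; print(ce[i].round(),st[i,4],np.median(q,0).round(1),cv2.minAreaRect(q[:,:2].astype(np.float32)))
m=(z>75)&(z<84);m[:130]=0; m[185:]=0; m[:,:145]=0; m[:,250:]=0
n,l,st,ce=cv2.connectedComponentsWithStats(m.astype(np.uint8))
for i in range(1,n):
    if st[i,4]>30:
        q=w[l==i]; A=np.c_[q[:,:2]-q[:,:2].mean(0),np.ones(len(q))]; s=np.linalg.lstsq(A,q[:,2],rcond=None)[0]; print("top",q.mean(0).round(1),"slope deg",np.degrees(s[:2]).round(1))
m=(z>95)&(z<110);m[:130]=0; m[195:]=0; m[:,:300]=0;m[:,350:]=0; print("knob",w[m].mean(0),m.sum())
print("bores",ray(c,[60+602/2.6,100+174/2.6],18),ray(c,[60+499/2.6,100+161/2.6],47))
```

```text
[155. 153.] 297 [624.4 253.9  79.6] ((625.1290893554688, 255.1614532470703), (53.13923645019531, 41.24274444580078), 85.22981262207031)
[177. 155.] 294 [619.6 192.1  79.5] ((620.52734375, 193.10621643066406), (52.356163024902344, 40.727298736572266), 86.4456787109375)
[199. 156.] 281 [614.5 130.   79.7] ((614.7239379882812, 131.23715209960938), (52.082275390625, 40.53630447387695), 85.04945373535156)
[321. 166.] 320 [ 588.8 -214.3   65.6] ((588.7409057617188, -218.6953887939453), (52.24922180175781, 66.23286437988281), 84.671875)
[239. 159.] 39 [605.4  16.5  86. ] ((605.6556396484375, 16.781063079833984), (15.683764457702637, 16.949552536010742), 47.04655838012695)
top [625.7 255.1  79.8] slope deg [-0.7 -0.5]
top [620.7 193.2  79.7] slope deg [ 0.3 -1. ]
top [614.9 130.8  79.8] slope deg [ 0.5 -0.2]
knob [ 586.22902097 -217.24947415  103.10547815] 65
bores [[ 593.7788019  -139.39509686   18.        ]] [[603.90175737 -20.38178242  47.        ]]
```

```bash
python3 -c "
from rig import *
print(sign_off())"
```

```text
the job is handed in; nothing more can be done
None
```

The job is done and handed in at about 48 s of robot time; the hand-in gives no verdict.

**What I did**
- **Books:** there were three green books. I stood them in pockets 2, 3 and 4 while the pin still held the carriage. One book had been knocked about 5 cm during the run, so I found it again before picking it up.
- **Pin:** I drew it straight up and lowered it into the notch. It hung about 2° off vertical in the gripper, so I corrected that before lowering.
- **Carriage:** I pushed it slowly by the handle until it met the stop, at about 13 N.
- **Lever:** I threw it over until it met its stop, at about 27 N.

**Last checks**
- **Books:** the tops are level at about 81 mm (79.7 mm read, less the top camera's known offset of about 1.5 mm), so they are fully down.
- **Pin:** it stands upright on the plate, within about 1.5 mm of the notch point.
- **Carriage:** travel read 119.8 and 120.2 mm from the wrist camera. The top camera gave about 119.4 mm, which is within its calibration.
- **Lever:** a sphere fit to the ball gives 76.9 mm of travel against the 77 mm expected. A first, cruder estimate gave 74 mm, but it was skewed by the visible surface.
- **Other:** the arm was clear of everything at hand-in. The glue jar was standing in the earlier views and the arm did not go near it, though I made no separate final check of it.

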